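Clear the bench after sampling

TASK

Clear up the mixed things on the bench: stand each of the two blue-capped white bottles upright in its own bay of the blue crate, set each of the two petri dish stacks flat in its own bay of the low white tray, and lay the bench timer face up and square on the sloping green stand so that it rests against the ledge. Keep the bottles and dish stacks upright all the time, leave the brown bottle where it stands, and let go of everything.

Things in the scene. Friction and masses are not known exactly. Their poses are not given: they have to be found in the camera images.
- bottle_a_mid (a point): White sample bottle with a blue screw cap, round, 53 mm diameter, 118 mm high, about 0.09 kg, standing upright on the bench; the body is straight-sided from 5 mm to about 90 mm above its foot and is gripped there. One of two that are interchangeable. The point is on its axis half-way up (59 mm above its underside); its z axis points up.
- bottle_b_mid (a point): White sample bottle with a blue screw cap, round, 53 mm diameter, 118 mm high, about 0.09 kg, standing upright on the bench; the body is straight-sided from 5 mm to about 90 mm above its foot and is gripped there. One of two that are interchangeable. The point is on its axis half-way up (59 mm above its underside); its z axis points up.
- dish_a_mid (a point): Stack of clear petri dishes with pink filling, taken as one rigid piece: round, 61 mm diameter, 45 mm high, about 0.05 kg, standing flat on the bench. One of two that are interchangeable. The point is at its centre (22.5 mm above its underside); its z axis points up.
- dish_b_mid (a point): Stack of clear petri dishes with pink filling, taken as one rigid piece: round, 61 mm diameter, 45 mm high, about 0.05 kg, standing flat on the bench. One of two that are interchangeable. The point is at its centre (22.5 mm above its underside); its z axis points up.
- timer_mid (a point): Pale grey square bench timer with a display and coloured buttons on top, lying face up on the bench: 66 x 66 mm, body 18 mm thick (22 mm over the buttons), about 0.07 kg. The point is at the centre of its body, 9 mm above its underside; x and y run parallel to its sides, z out of its face.
- bottle_crate: Blue open-topped crate fixed to the bench, 86 mm (x) by 168 mm (y), 30 mm high, walls 4 mm, floor 4 mm. One cross wall parts it into two equal bays, 78 x 78 mm inside, with centres at y = +41 and y = -41 mm. The origin is at the centre of its underside (bench level), z up. One bottle goes in each bay, either way round.
- dish_tray: Low white tray fixed to the bench, 92 mm (x) by 180 mm (y): floor 4 mm thick, rim and cross wall 4 mm thick, their tops 12 mm above the bench. Two bays 84 x 84 mm inside, centres at y = +44 and -44 mm, one dish stack each. The long sides have a finger gap about 36 mm wide at each bay. Origin at the centre of its underside, z up.
- stand_deck: Green deck, 58 mm wide (y), of the fixed timer stand, sloping 20 degrees, low side to the robot. Origin on its upper surface, 36 mm above the bench; x up the slope, y along the ledge, z square out of it. It spans x = -45 to +41 mm; the ledge inner face is at x = -40 mm, 10 mm high. The timer centre at rest against it: x = -7, y = 0, z = 9 mm, overhanging 4 mm each side, free for fingers.
- brown_bottle: Dark brown glass bottle with a yellow-gold cap, 71 mm diameter, 146 mm high, 0.6 kg, standing loose among the other things; it is to stay where it is. The origin is at the centre of its underside, z up.
Mind the look-alikes: they are no part of the job. Leave any pink look-alike of the part that bears bottle_a_mid alone. What is shaped like the part that bears bottle_b_mid but purple is not meant.

How it is judged:
By the outcome, as a careful person would: the job done as asked, in the order asked, and still so for the second after the job is handed in, with the robot touching nothing.
It also fails if it takes over 131 s, if anything falls off the work surface, if the arm or the gripper's body presses on something with over 40 N, if the wrist force passes 120 N, or if a joint passes its speed limit or range.

ROBOT

A 6-joint arm with a two-finger parallel gripper is mounted at the origin on a cart in front of the work surface, level with it; the furniture and walls round the work are solid. World frame = base frame: x ahead of the robot, y to its left, z up, the work surface at z = 0. Lengths are in m, angles in degrees, forces in N, time in s.
With the tool pointing down it reaches from about 0.35 to 0.875 m from the base axis. Payload 4.2 kg.
Tool frame: the origin (TCP) lies at the very end of the fingers, on their centre line; the grasp point (between the pads) lies 19 mm behind it; z points along the fingers, x is the direction in which the jaws open and shut, and the axes are right-handed (so a half turn about z gives the same grasp; the last joint's range is limited). The gripper opens to 87 mm and grips with 3 to 60 N. Pads are 19 mm wide; open, the fingers measure 117 mm over their backs; the gripper's body (75 mm by 190 mm) begins 51 mm behind the grasp point.
Start: joints at [88.556, 22.042, 0.453, 0, -68.411, -14.817], TCP at [0.175, 0.6, 0.223] pointing down, gripper open.
Joint ranges: [-179.83, 179.83], [-69.29, 118.12], [-61.27, 80.66], [-181.25, 117.63], [-171.15, -9.14], [-177.46, 177.46]. Speed limits (degrees/s): [159.86, 159.86, 180, 180, 180, 180].

INTERFACE

Orientations are given as a 3x3 rotation matrix whose columns are the frame's x, y, z axes.
In Python, from station import r gives the robot as it stands.
- The arm moves only by the shell command python3 -m jog 'ROWS' [OPENING]. ROWS is JSON, a list of rows, each a list of 2 entries, a list of its own where there are three numbers: the shift along the tool's x, y, z in m, then the turn, a rotation vector about the tool's x, y, z in units of 5 degrees (1.0 is 5 degrees). A call has exactly 10 rows; each row is the pose to reach, as a shift and turn from the pose commanded when the call began, along the tool's axes at that moment; what a row does not reach only later rows make up. A row lasts 1/12 s, in which the tool goes at most 41.7 mm and 7.16 degrees, less where a joint would pass 70% of its speed; a pose out of reach is approached as far as the arm can. A call with a gripper value outside its range is refused whole. OPENING is the finger opening in m, from 0 to 0.087, set as the call begins (- or left out, the last holds). The fingers move at their own pace and stop on an object; the grip force is fixed at half the most. Time passes only in rows, so rows that repeat a pose let the fingers close, or fill a call up. It gives the time, the measured TCP pose, the force and the opening at its end, in the units of the state.
- r.sense(): the state, without advancing time (a new reading comes with each control period).
- r.capture(name): name is "side" or "top"; returns (picture, depth): 400x640x3 uint8, blue, green, red; 400x640 float32, m along the optical axis (not along the pixel's ray), 0 where there is no reading.
- r.calibration(name): a dict with "fx", "fy", "cx", "cy" (pixels), "R" (3x3) and "t" (3): a world point X has camera coordinates R X + t. Camera axes: x right, y down, z forward; pixel columns grow to the right and rows downward; lengths in m; the calibration is good to about 2 mm. A picture is of the moment at which its call begins. calibration takes no time and is no camera call.
- r.finish_job(): hands the job in, once; it reports no verdict.
Trained networks look in the newest picture that a camera, given by its name, has taken for a name from the list of things; names that differ only in an ending like _2 or _b are one class to them, and where a whole thing is asked for, a point or a joint stands for the part that bears it (a point fixed in the world has none). Each returns a list of dicts, best first, with "confidence" (0 to 1); they miss things now and then, are a little off and sometimes report something else, mostly with a low value. They report only what shows in the picture. A call takes as long as a camera call. They do not tell look-alikes from the thing itself.
- r.cut_out(query, camera): "region" (400x640 bool, what is visible of it) and "uv" ([column, row] in pixels, amid what is visible of it).
The state is a dict: "time_s": time; "joints": joint angles; "joint_velocities": joint speeds; "effort": joint torques, N m; "tcp_pos": TCP position; "ee_rot": TCP orientation; "wrist_force": force on the tool from outside, world axes, zero at the start; "moment": the same for the moment, N m; "gripper_width": opening from 0.0 (shut) to 1.0 (fully open).
Only numpy, scipy, OpenCV 4.12 (cv2) and the standard library are available. Lean on these libraries where they do the work, as an engineer would, in place of code of your own. Each camera call takes 0.05 s, during which the arm holds its last target.

## Working session

There is one attempt and no reset: what is moved stays moved. The work goes in short steps, Python scripts to look and compute and a shell command to move; the robot and the scene stay as the last step left them, time stands still between calls to the robot, and variables do not carry over. Pictures are saved under pics/ and viewed, and the job is handed in when it is done.

```bash
ls; mkdir -p pics
python3 - <<'E'
from station import r
import cv2,numpy as np
s=r.sense();print({k:(np.round(v,3).tolist()) for k,v in s.items()})
for n in("top","side"):
    p,d=r.capture(n);cv2.imwrite(f"pics/{n}0.png",p);c=r.calibration(n);print(n,c['fx'],np.round(c['R'],3).tolist(),np.round(c['t'],3).tolist())
E
```

```text
pics
{'time_s': 0.0, 'joints': [88.559, 22.089, 0.379, -0.028, -68.409, -14.817], 'joint_velocities': [0.044, -0.038, 0.069, 0.151, 0.03, 0.017], 'effort': [-0.001, -39.066, 18.74, 4.22, 0.011, -0.0], 'tcp_pos': [0.175, 0.599, 0.221], 'ee_rot': [[-0.28, -0.96, -0.001], [-0.96, 0.28, -0.002], [0.002, -0.0, -1.0]], 'wrist_force': [0.799, -0.055, 0.406], 'moment': [-0.042, -0.002, 0.024], 'gripper_width': 1.001}
top 437.8578494918134 [[0.012, -1.0, -0.009], [-0.993, -0.011, -0.117], [0.117, 0.01, -0.993]] [-0.002, 0.475, 1.31]
side 382.5871072315724 [[-0.946, -0.325, 0.001], [-0.269, 0.779, -0.566], [0.183, -0.536, -0.824]] [0.459, 0.174, 1.034]
```

View pics/top0.png

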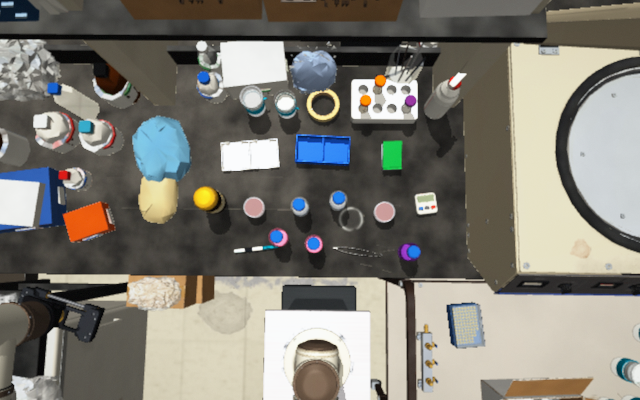

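View pics/side0.png

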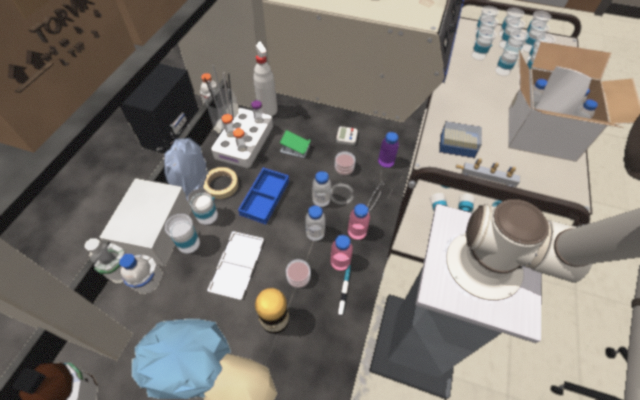

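Top view: blue-capped bottles at (299,205) and (338,200). Pink look-alikes are at (279,237) and (314,243), a purple one at (409,252), and background blue-capped ones at (208,80) and (55,90). Dish stacks are at (254,207) and (384,212), the timer at (427,204) and the brown bottle at (207,198). The crate is at (323,150), the tray at (250,155) and the stand at (392,155).

```bash
cat > h.py <<'E'
from station import r
import cv2,numpy as np
def world(n,d,uv=None):
    c=r.calibration(n);v,u=np.mgrid[0:400,0:640]
    P=np.stack([(u-c['cx'])/c['fx']*d,(v-c['cy'])/c['fy']*d,d],-1)
    R=np.array(c['R']);return (P-np.array(c['t']))@R
def proj(n,X):
    c=r.calibration(n);q=np.array(c['R'])@X+c['t'];return c['fx']*q[0]/q[2]+c['cx'],c['fy']*q[1]/q[2]+c['cy']
E
python3 - <<'E'
from h import *
for n in("top","side"):
    p,d=r.capture(n);W=world(n,d);np.save(f"W_{n}.npy",W)
    z=W[...,2]
    if n=="top":
        print("bench z",np.median(z[215:225,200:240]))
        cv2.imwrite("pics/crop1.png",cv2.resize(p[120:270,190:450],None,fx=3,fy=3,interpolation=cv2.INTER_CUBIC))
    for q in("bottle_a_mid","dish_a_mid","timer_mid","bottle_crate","dish_tray","stand_deck","brown_bottle"):
        for o in r.cut_out(q,n)[:5]:
            m=o['region']&(d>0); w=W[m]
            if len(w)==0: continue
            top=np.percentile(w[:,2],95); t=w[w[:,2]>top-.012]
            lo,hi=np.percentile(t,2,axis=0),np.percentile(t,98,axis=0)
            (cx,cy),(a,b),an=cv2.minAreaRect((t[:,:2]*1000).astype(np.float32))
            print(n,q,round(o['confidence'],2),np.round(o['uv']),m.sum(),"ztop",round(top,3),"mid",np.round((lo+hi)/2,3)[:2],"rect",np.round([cx,cy,a,b,an],1))
E
```

```text
bench z -0.0004917472269080469
top bottle_a_mid 0.67 [299. 204.] 277 ztop 0.119 mid [0.461 0.057] rect [460.   57.1  34.6  34.5  44.7]
top bottle_a_mid 0.51 [314. 242.] 265 ztop 0.121 mid [0.348 0.014] rect [3.481e+02 1.290e+01 3.380e+01 3.400e+01 3.000e-01]
top bottle_a_mid 0.19 [251. 155.] 1646 ztop 0.012 mid [0.627 0.221] rect [627.4 219.7  92.9 180.7   4.7]
top dish_a_mid 0.74 [382. 213.] 374 ztop 0.049 mid [ 0.45  -0.198] rect [ 450.  -198.4   57.9   60.7    2.3]
top timer_mid 0.73 [426. 206.] 494 ztop 0.023 mid [ 0.479 -0.328] rect [ 479.  -328.9   64.9   65.4    7.9]
top bottle_crate 0.89 [324. 148.] 1550 ztop 0.03 mid [ 0.643 -0.01 ] rect [643.3  -8.6 167.5  87.6  87.6]
top dish_tray 0.58 [248. 156.] 1642 ztop 0.011 mid [0.627 0.218] rect [624.6 219.4  97.4 181.4   5.1]
top stand_deck 0.8 [391. 154.] 544 ztop 0.049 mid [ 0.646 -0.223] rect [ 641.  -222.4   56.9   54.8   83. ]
side bottle_a_mid 0.95 [358. 225.] 533 ztop 0.118 mid [0.347 0.017] rect [347.1  17.6  30.9  32.7  74.5]
side bottle_a_mid 0.66 [344. 252.] 618 ztop 0.118 mid [0.366 0.12 ] rect [366.5 120.   34.7  35.3 
[... 168 characters left out ...]
 mid [0.459 0.059] rect [458.9  58.3  36.6  35.6  37.8]
side dish_a_mid 0.91 [345. 159.] 382 ztop 0.047 mid [ 0.447 -0.197] rect [ 448.7 -197.9   58.7   60.4   19. ]
side timer_mid 0.79 [352. 136.] 318 ztop 0.021 mid [ 0.476 -0.326] rect [ 476.7 -326.9   65.7   65.8    5.2]
side bottle_crate 0.9 [267. 196.] 1557 ztop 0.029 mid [ 0.641 -0.008] rect [640.9  -8.3 169.4  86.3  87.5]
side dish_tray 0.89 [238. 267.] 2283 ztop 0.011 mid [0.625 0.22 ] rect [628.5 217.   99.6 188.4   5.1]
side stand_deck 0.83 [295. 144.] 369 ztop 0.048 mid [ 0.643 -0.221] rect [ 642.5 -221.3   41.6   58.6    2.9]
side brown_bottle 0.87 [273. 310.] 1231 ztop 0.145 mid [0.472 0.324] rect [472.9 323.6  61.   60.6  84.9]
```

View pics/crop1.png

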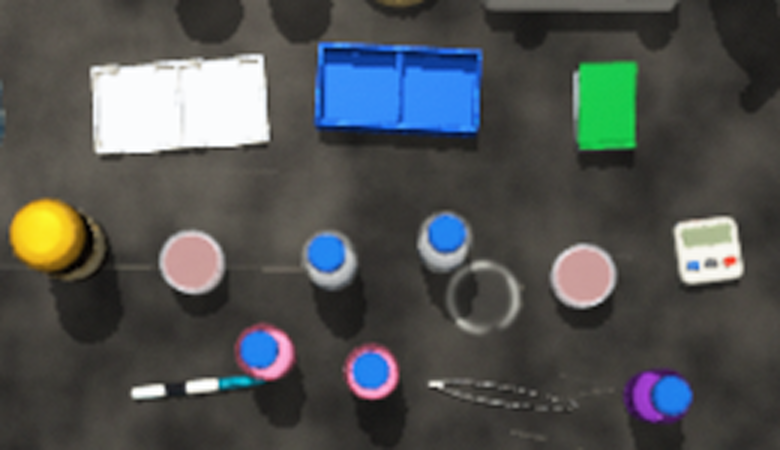

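The crop shows two bottles with white bodies and blue caps at crop (329,258) and (445,240), which are the ones I want. The pink pair (265,352), (371,372) and the purple one (660,396) are look-alikes. Next I'll measure everything by height slices in both cameras.

Run:
```python
from h import *
Wt,Ws=np.load("W_top.npy"),np.load("W_side.npy")
A=np.concatenate([Wt.reshape(-1,3),Ws.reshape(-1,3)])
src=np.r_[np.zeros(256000),np.ones(256000)]
def sel(x,y,rad,z0,z1,k):
    m=(np.hypot(A[:,0]-x,A[:,1]-y)<rad)&(A[:,2]>z0)&(A[:,2]<z1)&(src==k);return A[m]
def circ(x,y,rad,z0,z1,nm):
    for k in(0,1):
        w=sel(x,y,rad,z0,z1,k)
        if len(w)<8: print(nm,k,"few",len(w));continue
        (c,d),R=cv2.minEnclosingCircle((w[:,:2]*1000).astype(np.float32))
        print(nm,k,len(w),"circle",np.round([c,d,R],1),"med",np.round(np.median(w,0)*1000,1))
circ(.461,.057,.05,.107,.125,"botA")
circ(.47,-.06,.06,.107,.125,"botB")
circ(.45,-.198,.05,.038,.052,"dishR")
circ(.45,.19,.06,.038,.052,"dishL")
circ(.472,.323,.06,.13,.155,"brown")
circ(.366,.12,.04,.107,.125,"pink1");circ(.348,.015,.04,.107,.125,"pink2");circ(.33,-.26,.06,.107,.125,"purple")
def rect(x,y,rad,z0,z1,nm):
    for k in(0,1):
        w=sel(x,y,rad,z0,z1,k);print(nm,k,len(w),np.round(np.ravel(sum(map(list,[cv2.minAreaRect((w[:,:2]*1000).astype(np.float32))[i] for i in(0,1)]),[])),1),round(cv2.minAreaRect((w[:,:2]*1000).astype(np.float32))[2],1))
rect(.478,-.328,.06,.012,.03,"timer");rect(.642,-.008,.12,.02,.036,"crate");rect(.626,.219,.12,.007,.018,"tray")
rect(.64,-.222,.075,.018,.08,"stand")
w=np.concatenate([sel(.64,-.222,.022,.02,.08,k) for k in(0,1)])
C=np.c_[w[:,:2]-[.64,-.222],np.ones(len(w))];g=np.linalg.lstsq(C,w[:,2],rcond=None)[0];print("plane",g,np.degrees(np.arctan(np.hypot(g[0],g[1]))),"dir",np.degrees(np.arctan2(g[1],g[0])),"res",np.std(C@g-w[:,2]))
# ring on bench, stand height map
for k in (0,1):
    w=sel(.64,-.222,.075,.01,.08,k);print(np.round(w.min(0),3),np.round(w.max(0),3))
print("obstacles z in scene (0.3<x<0.75):")
w=Wt[(Wt[...,0]>.28)&(Wt[...,0]<.72)&(abs(Wt[...,1])<.45)&(Wt[...,2]>.03)]
g=np.unique(np.round(w[:,:2]/.05).astype(int),axis=0)
for a,b in g: 
    q=w[(np.round(w[:,0]/.05)==a)&(np.round(w[:,1]/.05)==b)];print((round(a*.05,2),round(b*.05,2),round(q[:,2].max(),2)),end=" ")
```

```text
botA 0 129 circle [460.6  57.2  18.4] med [461.   57.  116.7]
botA 1 155 circle [459.3  58.1  19. ] med [458.3  60.7 116.3]
botB 0 136 circle [480.4 -57.1  18.5] med [479.5 -56.9 117.2]
botB 1 130 circle [478.  -56.3  19. ] med [477.5 -53.4 116. ]
dishR 0 325 circle [ 449.  -198.6   30.8] med [ 448.8 -197.9   44.9]
dishR 1 256 circle [ 448.6 -198.3   31.9] med [ 447.3 -195.7   44.1]
dishL 0 319 circle [459.4 198.2  31. ] med [458.8 197.6  45.1]
dishL 1 436 circle [457.8 198.6  30.9] med [457.4 199.5  44.6]
brown 0 403 circle [473.5 322.2  32.9] med [472.4 320.3 140.3]
brown 1 652 circle [472.4 324.4  32.7] med [471.  327.1 140.4]
pink1 0 133 circle [367.2 118.6  18.1] med [366.6 117.9 117.3]
pink1 1 175 circle [366.3 119.5  19.1] med [365.8 122.4 116.7]
pink2 0 131 circle [348.8  13.4  18.2] med [348.2  12.9 117.2]
pink2 1 153 circle [347.1  13.8  19.2] med [347.8  17.2 116.6]
purple 0 141 circle [ 330.  -268.9   19. ] med [ 329.1 -268.2  117. ]
purple 1 105 circle [ 328.2 -268.6   18.8] med [ 327.3 -264.1  116.6]
timer 0 413 [ 478.5 -328.6   64.2   65. ] 7.0
timer 1 270 [ 477.1 -328
[... 3406 characters left out ...]
float64(0.65), np.float64(-0.25), np.float64(0.06)) (np.float64(0.65), np.float64(-0.2), np.float64(0.05)) (np.float64(0.65), np.float64(-0.1), np.float64(0.04)) (np.float64(0.65), np.float64(0.05), np.float64(0.04)) (np.float64(0.65), np.float64(0.4), np.float64(0.1)) (np.float64(0.65), np.float64(0.45), np.float64(0.11)) (np.float64(0.7), np.float64(-0.45), np.float64(0.3)) (np.float64(0.7), np.float64(-0.1), np.float64(0.03)) (np.float64(0.7), np.float64(-0.05), np.float64(0.03)) (np.float64(0.7), np.float64(0.0), np.float64(0.03)) (np.float64(0.7), np.float64(0.05), np.float64(0.04)) (np.float64(0.7), np.float64(0.4), np.float64(0.07)) (np.float64(0.7), np.float64(0.45), np.float64(0.1))
```

Run:
```python
from h import *
Wt,Ws=np.load("W_top.npy"),np.load("W_side.npy")
# wall to the right
for x in (.4,.48,.55,.62):
    m=(abs(Wt[...,0]-x)<.02)&(Wt[...,1]<-.36)&(Wt[...,1]>-.6)
    w=Wt[m]
    print(x,[ (round(y,3),round(np.median(w[(abs(w[:,1]-y)<.005),2]),3)) for y in np.arange(-.38,-.5,-.01) if (abs(w[:,1]-y)<.005).any()])
    w=Ws[(abs(Ws[...,0]-x)<.02)&(Ws[...,1]<-.36)&(Ws[...,1]>-.6)&(Ws[...,2]>.02)]
    if len(w):print(' side',np.round(np.percentile(w[:,1],[50,90,99,100]),3),round(w[:,2].max(),2))
# gripper body in top view
p,d=r.capture("top");cv2.imwrite("pics/grip.png",cv2.resize(p[280:400,0:160],None,fx=4,fy=4))
# stand green mask
for n,W in(("top",Wt),("side",Ws)):
    p=cv2.imread(f"pics/{n}0.png").astype(int)
    g=(p[...,1]>p[...,0]+50)&(p[...,1]>p[...,2]+50)&(abs(W[...,0]-.63)<.08)&(abs(W[...,1]+.22)<.06)&(W[...,2]>.012)
    w=W[g];print(n,len(w))
    c=w-[.625,-.222,0];deck=c[(abs(c[:,0])<.03)&(abs(c[:,1])<.022)]
    for _ in range(3):
        C=np.c_[deck[:,:2],np.ones(len(deck))];k=np.linalg.lstsq(C,deck[:,2],rcond=None)[0];e=C@k-deck[:,2];deck=deck[abs(e)<max(.0015,2*e.std())]
    print(" plane",np.round(k,4),"slope",np.degrees(np.arctan(np.hypot(*k[:2]))),"yaw",np.degrees(np.arctan2(k[1],k[0])),e.std(),len(deck))
    rr=cv2.minAreaRect((w[:,:2]*1000).astype(np.float32));print(rr)
    h=[(round(x,3),round(np.median(w[abs(w[:,0]-x)<.004,2]),4)) for x in np.arange(.58,.675,.006) if (abs(w[:,0]-x)<.004).any()];print(h)
    cv2.imwrite(f"pics/stand_{n}.png",cv2.resize(p[125:185,360:450] if n=="top" else p[115:175,255:345],None,fx=6,fy=6,interpolation=cv2.INTER_NEAREST)) if 0 else cv2.imwrite(f"pics/stand_{n}.png",np.kron(p[125:185,360:450] if n=="top" else p[115:175,255:345],np.ones((6,6,1))).astype(np.uint8))
```

```text
0.4 [(np.float64(-0.38), np.float64(0.0)), (np.float64(-0.39), np.float64(-0.0)), (np.float64(-0.4), np.float64(-0.0)), (np.float64(-0.41), np.float64(-0.0)), (np.float64(-0.42), np.float64(-0.001)), (np.float64(-0.43), np.float64(-0.001)), (np.float64(-0.44), np.float64(-0.0)), (np.float64(-0.45), np.float64(0.209)), (np.float64(-0.46), np.float64(0.349)), (np.float64(-0.47), np.float64(0.349)), (np.float64(-0.48), np.float64(0.35)), (np.float64(-0.49), np.float64(0.35))]
 side [-0.453 -0.45  -0.448 -0.445] 0.35
0.48 [(np.float64(-0.38), np.float64(0.0)), (np.float64(-0.39), np.float64(-0.001)), (np.float64(-0.4), np.float64(-0.001)), (np.float64(-0.41), np.float64(-0.001)), (np.float64(-0.42), np.float64(-0.0)), (np.float64(-0.43), np.float64(-0.001)), (np.float64(-0.44), np.float64(-0.001)), (np.float64(-0.45), np.float64(0.209)), (np.float64(-0.46), np.float64(0.349)), (np.float64(-0.47), np.float64(0.35)), (np.float64(-0.48), np.float64(0.349)), (np.float64(-0.49), np.float64(0.349))]
 side [-0.453 -0.45  -0.448 -0.446] 0.35
0.55 [(np.float64(-0.38), np.float64(-0.001)), (np.flo
[... 1969 characters left out ...]
6875, -224.62644958496094), (83.64420318603516, 59.46797561645508), 1.1679586172103882)
[(np.float64(0.58), np.float64(0.0311)), (np.float64(0.586), np.float64(0.0244)), (np.float64(0.592), np.float64(0.0227)), (np.float64(0.598), np.float64(0.0249)), (np.float64(0.604), np.float64(0.0268)), (np.float64(0.61), np.float64(0.0294)), (np.float64(0.616), np.float64(0.0314)), (np.float64(0.622), np.float64(0.0339)), (np.float64(0.628), np.float64(0.0358)), (np.float64(0.634), np.float64(0.0379)), (np.float64(0.64), np.float64(0.0401)), (np.float64(0.646), np.float64(0.0425)), (np.float64(0.652), np.float64(0.0444)), (np.float64(0.658), np.float64(0.0469)), (np.float64(0.664), np.float64(0.0481))]
```

View pics/grip.png

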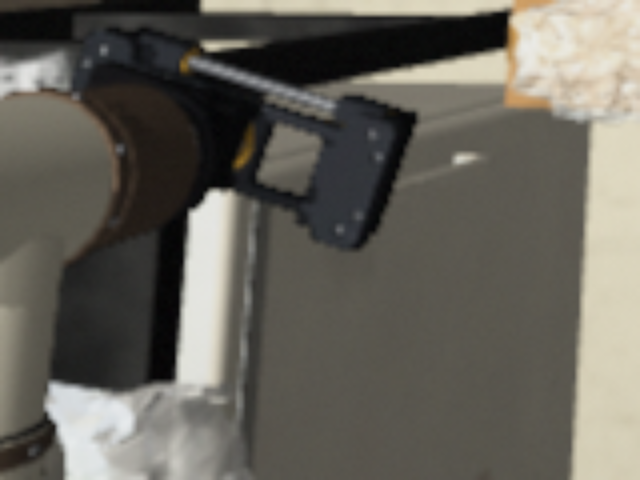

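View pics/stand_top.png

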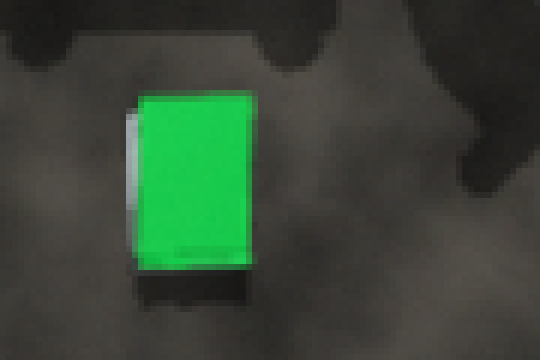

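View pics/stand_side.png

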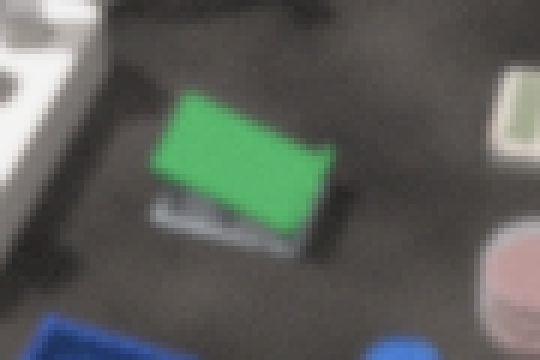

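Layout is clear: the gripper's long side lies along the jaws, and the wall is at y=-0.447. Next I'll move toward bottle A, turning the tool so that its x points along world -x.

```bash
python3 -m jog '[[[0.02,-0.02,0],[0,0,1]],[[0.045,-0.043,0],[0,0,2]],[[0.07,-0.066,0],[0,0,3.4]],[[0.095,-0.09,0],[0,0,4.8]],[[0.12,-0.115,0],[0,0,6.2]],[[0.145,-0.14,0],[0,0,7.4]],[[0.17,-0.164,0],[0,0,8.4]],[[0.195,-0.188,0],[0,0,9.2]],[[0.21,-0.203,0],[0,0,9.7]],[[0.22,-0.213,0],[0,0,10]]]' 0.087
```

```text
time_s: 1.78
tcp_pos: [0.3185, 0.3269, 0.2229]
ee_rot: [[-0.917, -0.399, 0.0], [-0.399, 0.917, 0.0], [-0.0, 0.0, -1.0]]
wrist_force: [-0.9, 0.1, 0.3]
gripper_width: 1.002
```

```bash
cat >> h.py <<'E'
from scipy.spatial.transform import Rotation as Ro
def down(yaw,pitch=0,syaw=0):
    y=np.radians(yaw);c,s=np.cos(y),np.sin(y);return np.array([[c,s,0],[s,-c,0],[0,0,-1.]])
def go(x,y,z,R):
    s=r.sense();R0=np.array(s['ee_rot']);d=R0.T@(np.array([x,y,z])-s['tcp_pos'])
    t=np.degrees(Ro.from_matrix(R0.T@R).as_rotvec())/5
    print("shift",np.round(d,4),"turn",np.round(t,2),"t",round(s['time_s'],2),"F",np.round(s['wrist_force'],1))
E
python3 -m jog '[[[-0.002,-0.02,0],[0,0,0.5]],[[-0.004,-0.05,0],[0,0,1]],[[-0.007,-0.085,0],[0,0,1.6]],[[-0.01,-0.12,0],[0,0,2.2]],[[-0.013,-0.16,0],[0,0,2.8]],[[-0.016,-0.2,0],[0,0,3.4]],[[-0.018,-0.235,0],[0,0,4]],[[-0.02,-0.27,0],[0,0,4.4]],[[-0.022,-0.295,0],[0,0,4.7]],[[-0.0223,-0.3035,0],[0,0,4.7]]]'
python3 -c "
from h import *
go(.46,.0576,.056,down(180))"
```

```text
time_s: 2.62
tcp_pos: [0.4615, 0.0578, 0.2226]
ee_rot: [[-1.0, 0.0, 0.0], [0.0, 1.0, -0.0], [-0.0, -0.0, -1.0]]
wrist_force: [-0.0, 0.2, 0.8]
gripper_width: 1.001
shift [ 1.500e-03 -1.000e-04  1.666e-01] turn [-0.  0. -0.] t 2.62 F [-0.   0.2  0.8]
```

```bash
python3 -m jog '[[[0.0015,0,0.015],[0,0,0]],[[0.0015,0,0.04],[0,0,0]],[[0.0015,0,0.065],[0,0,0]],[[0.0015,0,0.09],[0,0,0]],[[0.0015,0,0.115],[0,0,0]],[[0.0015,0,0.135],[0,0,0]],[[0.0015,0,0.15],[0,0,0]],[[0.0015,0,0.16],[0,0,0]],[[0.0015,0,0.1666],[0,0,0]],[[0.0015,0,0.1666],[0,0,0]]]'
python3 -m jog '[[[0,0,0],[0,0,0]],[[0,0,0],[0,0,0]],[[0,0,0],[0,0,0]],[[0,0,0],[0,0,0]],[[0,0,0],[0,0,0]],[[0,0,0],[0,0,0]],[[0,0,0],[0,0,0]],[[0,0,0],[0,0,0]],[[0,0,0],[0,0,0]],[[0,0,0],[0,0,0]]]' 0.04
```

```text
time_s: 3.45
tcp_pos: [0.4582, 0.0603, 0.0549]
ee_rot: [[-1.0, -0.005, -0.002], [-0.005, 1.0, -0.001], [0.002, -0.001, -1.0]]
wrist_force: [0.2, 0.7, -0.0]
gripper_width: 0.999
time_s: 4.28
tcp_pos: [0.4594, 0.0605, 0.0563]
ee_rot: [[-1.0, -0.004, 0.001], [-0.004, 1.0, 0.0], [-0.001, 0.0, -1.0]]
wrist_force: [0.4, 0.7, 2.5]
gripper_width: 0.601
```

```bash
python3 -m jog '[[[0,0,-0.005],[0,0,0]],[[0,0,-0.015],[0,0,0]],[[0,0,-0.025],[0,0,0]],[[0,0,-0.035],[0,0,0]],[[0,0,-0.045],[0,0,0]],[[0,0,-0.055],[0,0,0]],[[0,0,-0.065],[0,0,0]],[[0,0,-0.075],[0,0,0]],[[0,0,-0.08],[0,0,0]],[[0,0,-0.08],[0,0,0]]]'
python3 -c "
from h import *
go(.6438,.0326,.136,down(177.5))
p,d=r.capture('side');cv2.imwrite('pics/s1.png',cv2.resize(p[100:300,180:440],None,fx=3,fy=3))"
```

```text
time_s: 5.12
tcp_pos: [0.4592, 0.0604, 0.1369]
ee_rot: [[-1.0, -0.004, 0.002], [-0.004, 1.0, 0.001], [-0.002, 0.001, -1.0]]
wrist_force: [-0.8, 0.1, -1.3]
gripper_width: 0.596
shift [-0.1845 -0.0286  0.0011] turn [0.01 0.02 0.55] t 5.12 F [-0.8  0.1 -1.3]
```

View pics/s1.png

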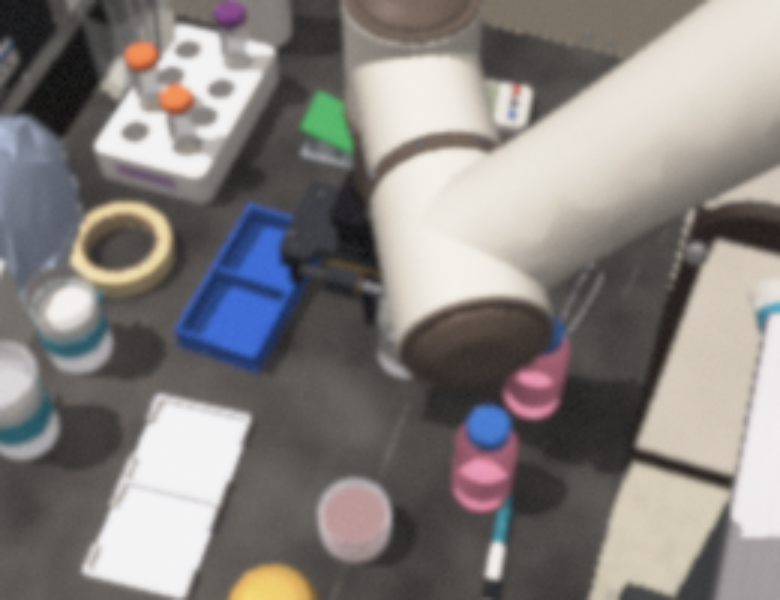

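```bash
python3 -m jog '[[[-0.01,-0.001,0],[0,0,0]],[[-0.03,-0.004,0],[0,0,0.1]],[[-0.055,-0.008,0],[0,0,0.2]],[[-0.08,-0.012,0],[0,0,0.3]],[[-0.105,-0.016,0],[0,0,0.4]],[[-0.13,-0.02,0],[0,0,0.5]],[[-0.155,-0.023,0],[0,0,0.5]],[[-0.174,-0.026,0],[0,0,0.5]],[[-0.183,-0.027,0],[0,0,0.5]],[[-0.1845,-0.027,0],[0,0,0.5]]]'
python3 -c "
from h import *
go(.6438,.0345,.0605,down(177.5))"
```

```text
time_s: 6.0
tcp_pos: [0.6447, 0.0335, 0.134]
ee_rot: [[-0.999, 0.041, -0.002], [0.041, 0.999, -0.001], [0.002, -0.001, -1.0]]
wrist_force: [0.2, 0.0, -1.3]
gripper_width: 0.592
shift [0.0008 0.001  0.0735] turn [-0.01 -0.02  0.04] t 6.0 F [ 0.2  0.  -1.3]
```

```bash
python3 -m jog '[[[0,0,0.01],[0,0,0]],[[0,0,0.022],[0,0,0]],[[0,0,0.035],[0,0,0]],[[0,0,0.047],[0,0,0]],[[0,0,0.058],[0,0,0]],[[0,0,0.065],[0,0,0]],[[0,0,0.07],[0,0,0]],[[0,0,0.073],[0,0,0]],[[0,0,0.0735],[0,0,0]],[[0,0,0.0735],[0,0,0]]]'
python3 -c "
from h import *
go(.6438,.0345,.0605,down(177.5))"
```

```text
time_s: 6.83
tcp_pos: [0.6438, 0.0341, 0.0627]
ee_rot: [[-0.999, 0.039, 0.001], [0.039, 0.999, 0.0], [-0.001, 0.0, -1.0]]
wrist_force: [0.4, -0.7, -1.0]
gripper_width: 0.593
shift [0.     0.0004 0.0022] turn [0.   0.01 0.05] t 6.83 F [ 0.4 -0.7 -1. ]
```

```bash
python3 -m jog '[[[0,0,0.0005],[0,0,0]],[[0,0,0.001],[0,0,0]],[[0,0,0.0015],[0,0,0]],[[0,0,0.002],[0,0,0]],[[0,0,0.0025],[0,0,0]],[[0,0,0.003],[0,0,0]],[[0,0,0.003],[0,0,0]],[[0,0,0.003],[0,0,0]],[[0,0,0.003],[0,0,0]],[[0,0,0.003],[0,0,0]]]'
```

```text
time_s: 7.67
tcp_pos: [0.6438, 0.0341, 0.0603]
ee_rot: [[-0.999, 0.039, 0.001], [0.039, 0.999, -0.0], [-0.001, -0.0, -1.0]]
wrist_force: [-1.7, 0.3, 4.9]
gripper_width: 0.598
```

Contact with the floor (about 5 N upward). I'll release and rise.

```bash
python3 -m jog '[[[0,0,0],[0,0,0]],[[0,0,0],[0,0,0]],[[0,0,0],[0,0,0]],[[0,0,0],[0,0,0]],[[0,0,0],[0,0,0]],[[0,0,0],[0,0,0]],[[0,0,0],[0,0,0]],[[0,0,0],[0,0,0]],[[0,0,0],[0,0,0]],[[0,0,0],[0,0,0]]]' 0.085
python3 -m jog '[[[0,0,-0.015],[0,0,0]],[[0,0,-0.035],[0,0,0]],[[0,0,-0.055],[0,0,0]],[[0,0,-0.075],[0,0,0]],[[0,0,-0.095],[0,0,0]],[[0,0,-0.115],[0,0,0]],[[0,0,-0.13],[0,0,0]],[[0,0,-0.135],[0,0,0]],[[0,0,-0.135],[0,0,0]],[[0,0,-0.135],[0,0,0]]]'
python3 -c "
from h import *
go(.4792,-.0567,.195,down(180))"
```

```text
time_s: 8.5
tcp_pos: [0.6436, 0.0341, 0.0595]
ee_rot: [[-0.999, 0.039, 0.0], [0.039, 0.999, 0.0], [-0.0, 0.0, -1.0]]
wrist_force: [-0.2, 0.4, -0.5]
gripper_width: 0.976
time_s: 9.33
tcp_pos: [0.643, 0.0341, 0.1937]
ee_rot: [[-0.999, 0.04, -0.001], [0.04, 0.999, 0.0], [0.001, 0.0, -1.0]]
wrist_force: [0.3, 0.2, -0.5]
gripper_width: 0.978
shift [ 0.1601 -0.0973 -0.0012] turn [ 0.   -0.01 -0.46] t 9.33 F [ 0.3  0.2 -0.5]
```

```bash
python3 -m jog '[[[0.01,-0.006,0],[0,0,-0.1]],[[0.035,-0.021,0],[0,0,-0.2]],[[0.06,-0.036,0],[0,0,-0.3]],[[0.085,-0.051,0],[0,0,-0.4]],[[0.11,-0.066,0],[0,0,-0.46]],[[0.135,-0.082,0],[0,0,-0.46]],[[0.152,-0.092,0],[0,0,-0.46]],[[0.16,-0.0973,0],[0,0,-0.46]],[[0.16,-0.0973,0],[0,0,-0.46]],[[0.16,-0.0973,0],[0,0,-0.46]]]' 0.087
python3 -c "
from h import *
go(.4792,-.0567,.056,down(180))"
```

```text
time_s: 10.17
tcp_pos: [0.4803, -0.0568, 0.1941]
ee_rot: [[-1.0, -0.001, 0.0], [-0.001, 1.0, -0.0], [-0.0, -0.0, -1.0]]
wrist_force: [1.4, -0.5, -1.0]
gripper_width: 0.994
shift [0.0011 0.0002 0.1381] turn [-0.    0.    0.01] t 10.17 F [ 1.4 -0.5 -1. ]
```

```bash
python3 -m jog '[[[0.001,0,0.015],[0,0,0]],[[0.001,0,0.035],[0,0,0]],[[0.001,0,0.055],[0,0,0]],[[0.001,0,0.075],[0,0,0]],[[0.001,0,0.095],[0,0,0]],[[0.001,0,0.113],[0,0,0]],[[0.001,0,0.126],[0,0,0]],[[0.001,0,0.134],[0,0,0]],[[0.001,0,0.138],[0,0,0]],[[0.001,0,0.138],[0,0,0]]]'
python3 -m jog '[[[0,0,0],[0,0,0]],[[0,0,0],[0,0,0]],[[0,0,0],[0,0,0]],[[0,0,0],[0,0,0]],[[0,0,0],[0,0,0]],[[0,0,0],[0,0,0]],[[0,0,0],[0,0,0]],[[0,0,0],[0,0,0]],[[0,0,0],[0,0,0]],[[0,0,0],[0,0,0]]]' 0.04
python3 -m jog '[[[0,0,-0.005],[0,0,0]],[[0,0,-0.015],[0,0,0]],[[0,0,-0.025],[0,0,0]],[[0,0,-0.035],[0,0,0]],[[0,0,-0.045],[0,0,0]],[[0,0,-0.055],[0,0,0]],[[0,0,-0.065],[0,0,0]],[[0,0,-0.075],[0,0,0]],[[0,0,-0.08],[0,0,0]],[[0,0,-0.08],[0,0,0]]]'
python3 -c "
from h import *
go(.6402,-.0494,.136,down(177.5))"
```

```text
time_s: 11.0
tcp_pos: [0.4792, -0.0566, 0.0555]
ee_rot: [[-1.0, -0.001, -0.002], [-0.001, 1.0, -0.0], [0.002, -0.0, -1.0]]
wrist_force: [0.3, -0.3, 0.2]
gripper_width: 1.005
time_s: 11.83
tcp_pos: [0.4792, -0.0568, 0.0568]
ee_rot: [[-1.0, -0.001, 0.001], [-0.001, 1.0, -0.0], [-0.001, -0.0, -1.0]]
wrist_force: [-0.1, 0.5, 2.6]
gripper_width: 0.595
time_s: 12.67
tcp_pos: [0.4793, -0.0568, 0.1375]
ee_rot: [[-1.0, -0.001, 0.002], [-0.001, 1.0, 0.0], [-0.002, 0.0, -1.0]]
wrist_force: [-0.2, -0.3, -0.5]
gripper_width: 0.593
shift [-0.1609  0.0073  0.0018] turn [0.   0.02 0.51] t 12.67 F [-0.2 -0.3 -0.5]
```

```bash
python3 -m jog '[[[-0.01,0,0],[0,0,0]],[[-0.03,0.001,0],[0,0,0.1]],[[-0.055,0.002,0],[0,0,0.2]],[[-0.08,0.003,0],[0,0,0.3]],[[-0.105,0.005,0],[0,0,0.4]],[[-0.128,0.006,0],[0,0,0.5]],[[-0.147,0.007,0],[0,0,0.5]],[[-0.158,0.007,0],[0,0,0.5]],[[-0.161,0.007,0],[0,0,0.5]],[[-0.161,0.007,0],[0,0,0.5]]]'
python3 -c "
from h import *
go(.6402,-.0494,.0615,down(177.5))
p,d=r.capture('top');cv2.imwrite('pics/t2.png',cv2.resize(p[100:250,220:440],None,fx=3,fy=3))
p,d=r.capture('side');cv2.imwrite('pics/s2.png',cv2.resize(p[100:300,180:440],None,fx=3,fy=3))"
```

```text
time_s: 13.5
tcp_pos: [0.6401, -0.0498, 0.1346]
ee_rot: [[-0.999, 0.043, -0.003], [0.043, 0.999, -0.0], [0.003, -0.0, -1.0]]
wrist_force: [-0.2, 0.0, -0.7]
gripper_width: 0.595
shift [-0.0003  0.0004  0.0731] turn [-0.   -0.03  0.  ] t 13.5 F [-0.2  0.  -0.7]
```

View pics/s2.png

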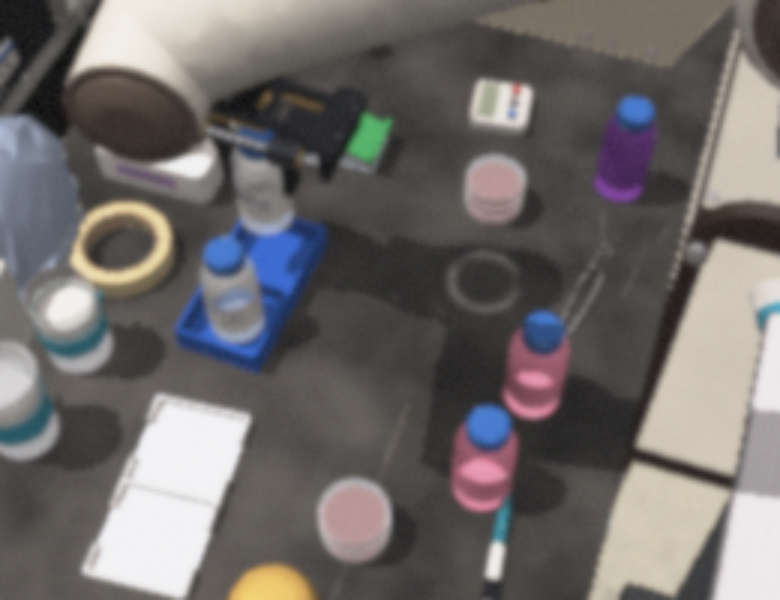

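Bottle A stands upright in its bay (crop 235,290), and bottle B hangs upright above the other bay. I'll lower it.

```bash
python3 -m jog '[[[0,0,0.01],[0,0,0]],[[0,0,0.022],[0,0,0]],[[0,0,0.035],[0,0,0]],[[0,0,0.047],[0,0,0]],[[0,0,0.058],[0,0,0]],[[0,0,0.066],[0,0,0]],[[0,0,0.071],[0,0,0]],[[0,0,0.074],[0,0,0]],[[0,0,0.0755],[0,0,0]],[[0,0,0.0765],[0,0,0]]]'
```

```text
time_s: 14.43
tcp_pos: [0.6398, -0.0498, 0.0607]
ee_rot: [[-0.999, 0.043, -0.0], [0.043, 0.999, -0.0], [0.0, -0.0, -1.0]]
wrist_force: [-2.1, 0.7, 6.3]
gripper_width: 0.593
```

```bash
python3 -m jog '[[[0,0,0],[0,0,0]],[[0,0,0],[0,0,0]],[[0,0,0],[0,0,0]],[[0,0,0],[0,0,0]],[[0,0,0],[0,0,0]],[[0,0,0],[0,0,0]],[[0,0,0],[0,0,0]],[[0,0,0],[0,0,0]],[[0,0,0],[0,0,0]],[[0,0,0],[0,0,0]]]' 0.085
python3 -m jog '[[[0,0,-0.015],[0,0,0]],[[0,0,-0.035],[0,0,0]],[[0,0,-0.055],[0,0,0]],[[0,0,-0.075],[0,0,0]],[[0,0,-0.095],[0,0,0]],[[0,0,-0.115],[0,0,0]],[[0,0,-0.13],[0,0,0]],[[0,0,-0.135],[0,0,0]],[[0,0,-0.135],[0,0,0]],[[0,0,-0.135],[0,0,0]]]'
python3 -c "
from h import *
go(.4586,.1984,.195,down(180))"
```

```text
time_s: 15.27
tcp_pos: [0.6398, -0.0497, 0.0599]
ee_rot: [[-0.999, 0.043, -0.0], [0.043, 0.999, -0.0], [0.0, -0.0, -1.0]]
wrist_force: [-0.6, 0.6, 0.1]
gripper_width: 0.976
time_s: 16.1
tcp_pos: [0.6393, -0.0496, 0.1941]
ee_rot: [[-0.999, 0.043, -0.001], [0.043, 0.999, 0.0], [0.001, 0.0, -1.0]]
wrist_force: [-0.3, 0.8, -0.3]
gripper_width: 0.979
shift [ 0.1913  0.24   -0.0006] turn [ 0.   -0.01 -0.5 ] t 16.1 F [-0.3  0.8 -0.3]
```

```bash
python3 -m jog '[[[0.015,0.019,0],[0,0,-0.1]],[[0.036,0.045,0],[0,0,-0.2]],[[0.058,0.073,0],[0,0,-0.3]],[[0.081,0.102,0],[0,0,-0.4]],[[0.104,0.13,0],[0,0,-0.5]],[[0.127,0.159,0],[0,0,-0.5]],[[0.15,0.188,0],[0,0,-0.5]],[[0.17,0.213,0],[0,0,-0.5]],[[0.185,0.232,0],[0,0,-0.5]],[[0.1913,0.24,0],[0,0,-0.5]]]' 0.087
python3 -c "
from h import *
go(.4586,.1984,.012,down(180))"
```

```text
time_s: 16.93
tcp_pos: [0.4567, 0.1997, 0.1936]
ee_rot: [[-1.0, -0.004, -0.002], [-0.004, 1.0, -0.001], [0.002, -0.001, -1.0]]
wrist_force: [-0.4, -0.4, -0.9]
gripper_width: 1.001
shift [-0.0023 -0.0011  0.1816] turn [-0.01 -0.03  0.04] t 16.93 F [-0.4 -0.4 -0.9]
```

```bash
python3 -m jog '[[[-0.001,-0.001,0.015],[0,0,0]],[[-0.001,-0.001,0.04],[0,0,0]],[[-0.001,-0.001,0.07],[0,0,0]],[[-0.001,-0.001,0.1],[0,0,0]],[[-0.001,-0.001,0.125],[0,0,0]],[[-0.001,-0.001,0.147],[0,0,0]],[[-0.001,-0.001,0.164],[0,0,0]],[[-0.001,-0.001,0.174],[0,0,0]],[[-0.001,-0.001,0.18],[0,0,0]],[[-0.001,-0.001,0.181],[0,0,0]]]'
python3 -m jog '[[[0,0,0],[0,0,0]],[[0,0,0],[0,0,0]],[[0,0,0],[0,0,0]],[[0,0,0],[0,0,0]],[[0,0,0],[0,0,0]],[[0,0,0],[0,0,0]],[[0,0,0],[0,0,0]],[[0,0,0],[0,0,0]],[[0,0,0],[0,0,0]],[[0,0,0],[0,0,0]]]' 0.05
python3 -c "
from h import *
go(.6231,.2631,.09,down(184.6))"
```

```text
time_s: 17.77
tcp_pos: [0.4592, 0.196, 0.0121]
ee_rot: [[-1.0, 0.0, -0.003], [0.0, 1.0, -0.003], [0.003, -0.003, -1.0]]
wrist_force: [-0.1, -0.2, -0.1]
gripper_width: 1.001
time_s: 18.6
tcp_pos: [0.4603, 0.1975, 0.0145]
ee_rot: [[-1.0, -0.001, 0.001], [-0.001, 1.0, 0.0], [-0.001, 0.0, -1.0]]
wrist_force: [-2.8, -0.7, 6.5]
gripper_width: 0.7
shift [-0.163   0.0655 -0.0753] turn [ 0.    0.01 -0.91] t 18.6 F [-2.8 -0.7  6.5]
```

```bash
python3 -m jog '[[[0,0,-0.005],[0,0,0]],[[0,0,-0.015],[0,0,0]],[[0,0,-0.025],[0,0,0]],[[0,0,-0.035],[0,0,0]],[[0,0,-0.045],[0,0,0]],[[0,0,-0.055],[0,0,0]],[[0,0,-0.065],[0,0,0]],[[0,0,-0.072],[0,0,0]],[[0,0,-0.075],[0,0,0]],[[0,0,-0.075],[0,0,0]]]'
python3 -m jog '[[[-0.008,0.003,0],[0,0,0]],[[-0.026,0.01,0],[0,0,-0.1]],[[-0.048,0.019,0],[0,0,-0.3]],[[-0.072,0.029,0],[0,0,-0.5]],[[-0.097,0.039,0],[0,0,-0.7]],[[-0.12,0.048,0],[0,0,-0.8]],[[-0.142,0.057,0],[0,0,-0.9]],[[-0.156,0.063,0],[0,0,-0.9]],[[-0.162,0.065,0],[0,0,-0.9]],[[-0.163,0.0655,0],[0,0,-0.9]]]'
python3 -c "
from h import *
go(.6231,.2631,.0185,down(184.6))
p,d=r.capture('side');cv2.imwrite('pics/s3.png',cv2.resize(p[160:360,150:410],None,fx=3,fy=3))"
```

```text
time_s: 19.43
tcp_pos: [0.4602, 0.1974, 0.0895]
ee_rot: [[-1.0, -0.001, 0.001], [-0.001, 1.0, 0.001], [-0.001, 0.001, -1.0]]
wrist_force: [0.2, -0.3, -0.4]
gripper_width: 0.702
time_s: 20.27
tcp_pos: [0.6237, 0.2629, 0.0872]
ee_rot: [[-0.997, -0.079, -0.001], [-0.079, 0.997, -0.001], [0.002, -0.001, -1.0]]
wrist_force: [-0.5, -0.1, 0.2]
gripper_width: 0.7
shift [0.0005 0.0003 0.0687] turn [-0.01 -0.02 -0.02] t 20.27 F [-0.5 -0.1  0.2]
```

View pics/s3.png

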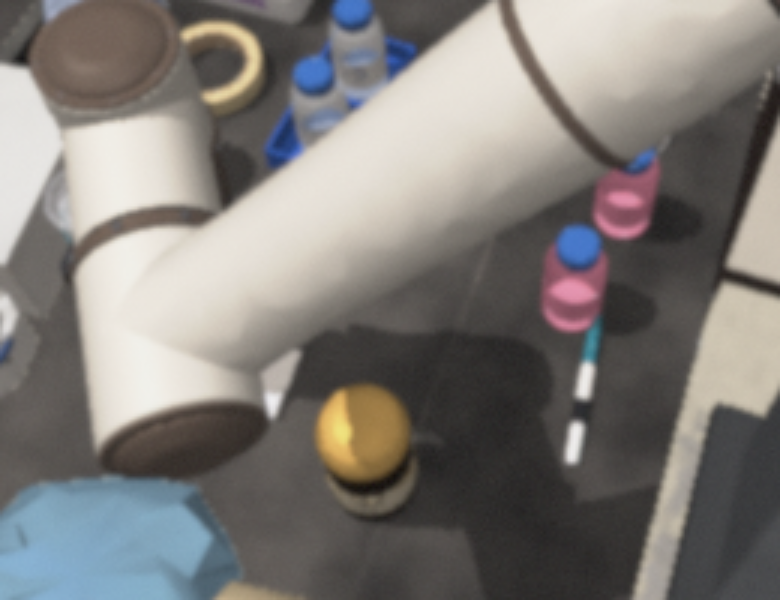

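The stack is gone from its spot, so it is in the gripper (opening 0.70 = 61 mm), and both bottles stand in the crate. I'll lower the stack onto the tray floor.

```bash
python3 -m jog '[[[0,0,0.01],[0,0,0]],[[0,0,0.022],[0,0,0]],[[0,0,0.034],[0,0,0]],[[0,0,0.045],[0,0,0]],[[0,0,0.054],[0,0,0]],[[0,0,0.061],[0,0,0]],[[0,0,0.066],[0,0,0]],[[0,0,0.069],[0,0,0]],[[0,0,0.0705],[0,0,0]],[[0,0,0.0715],[0,0,0]]]'
```

```text
time_s: 21.15
tcp_pos: [0.6228, 0.2627, 0.0186]
ee_rot: [[-0.997, -0.08, -0.0], [-0.08, 0.997, -0.001], [0.0, -0.001, -1.0]]
wrist_force: [-4.8, -0.6, 7.5]
gripper_width: 0.698
```

```bash
python3 -m jog '[[[0,0,0],[0,0,0]],[[0,0,0],[0,0,0]],[[0,0,0],[0,0,0]],[[0,0,0],[0,0,0]],[[0,0,0],[0,0,0]],[[0,0,0],[0,0,0]],[[0,0,0],[0,0,0]],[[0,0,0],[0,0,0]],[[0,0,0],[0,0,0]],[[0,0,0],[0,0,0]]]' 0.083
python3 -m jog '[[[0,0,-0.015],[0,0,0]],[[0,0,-0.035],[0,0,0]],[[0,0,-0.06],[0,0,0]],[[0,0,-0.085],[0,0,0]],[[0,0,-0.11],[0,0,0]],[[0,0,-0.135],[0,0,0]],[[0,0,-0.155],[0,0,0]],[[0,0,-0.17],[0,0,0]],[[0,0,-0.175],[0,0,0]],[[0,0,-0.175],[0,0,0]]]'
python3 -c "
from h import *
go(.4488,-.1984,.195,down(180))"
```

```text
time_s: 21.98
tcp_pos: [0.623, 0.2629, 0.0174]
ee_rot: [[-0.997, -0.079, 0.0], [-0.079, 0.997, 0.0], [-0.0, 0.0, -1.0]]
wrist_force: [-0.7, -0.2, 0.4]
gripper_width: 0.954
time_s: 22.82
tcp_pos: [0.6235, 0.2632, 0.1941]
ee_rot: [[-0.997, -0.079, 0.003], [-0.079, 0.997, 0.002], [-0.003, 0.002, -1.0]]
wrist_force: [0.7, -0.4, -0.7]
gripper_width: 0.952
shift [ 0.2107 -0.4463 -0.0022] turn [0.02 0.03 0.91] t 22.82 F [ 0.7 -0.4 -0.7]
```

```bash
python3 -m jog '[[[0.01,-0.021,0],[0,0,0.1]],[[0.022,-0.047,0],[0,0,0.2]],[[0.035,-0.074,0],[0,0,0.3]],[[0.048,-0.102,0],[0,0,0.4]],[[0.061,-0.129,0],[0,0,0.5]],[[0.074,-0.157,0],[0,0,0.6]],[[0.087,-0.184,0],[0,0,0.7]],[[0.1,-0.212,0],[0,0,0.8]],[[0.113,-0.239,0],[0,0,0.9]],[[0.126,-0.267,0],[0,0,0.9]]]' 0.087
python3 -c "
from h import *
go(.4488,-.1984,.195,down(180))"
```

```text
time_s: 23.65
tcp_pos: [0.5168, -0.0146, 0.1908]
ee_rot: [[-1.0, -0.0, -0.003], [-0.0, 1.0, -0.0], [0.003, -0.0, -1.0]]
wrist_force: [-0.2, 0.1, 0.0]
gripper_width: 1.001
shift [ 0.0681 -0.1838 -0.0039] turn [-0.   -0.03  0.  ] t 23.65 F [-0.2  0.1  0. ]
```

```bash
python3 -m jog '[[[0.01,-0.028,0],[0,0,0]],[[0.02,-0.055,0],[0,0,0]],[[0.03,-0.082,0],[0,0,0]],[[0.04,-0.11,0],[0,0,0]],[[0.05,-0.137,0],[0,0,0]],[[0.059,-0.161,0],[0,0,0]],[[0.066,-0.178,0],[0,0,0]],[[0.068,-0.184,0],[0,0,0]],[[0.068,-0.184,0],[0,0,0]],[[0.068,-0.184,0],[0,0,0]]]'
python3 -c "
from h import *
p,d=r.capture('side');cv2.imwrite('pics/s4.png',cv2.resize(p[60:360,100:440],None,fx=2,fy=2))
go(.4488,-.1984,.013,down(180))"
```

```text
time_s: 24.48
tcp_pos: [0.4503, -0.1971, 0.1916]
ee_rot: [[-1.0, -0.0, -0.001], [-0.0, 1.0, 0.0], [0.001, 0.0, -1.0]]
wrist_force: [0.3, -0.3, 0.4]
gripper_width: 1.0
shift [ 0.0017 -0.0017  0.1788] turn [ 0.   -0.01  0.01] t 24.53 F [-0.  -0.3  0.2]
```

View pics/s4.png

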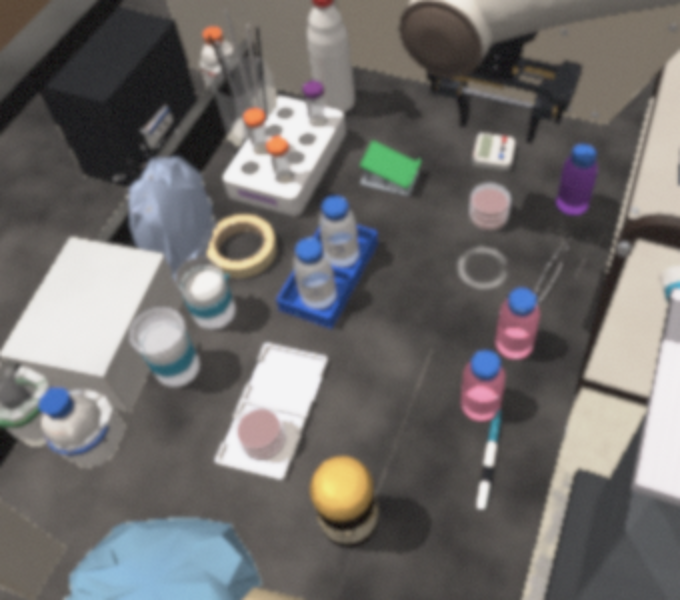

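Both bottles stand in the crate (335,235 and 313,275), and one stack sits flat in the tray's left bay (260,435). Next is the second stack.

```bash
python3 -m jog '[[[0.0017,-0.0017,0.015],[0,0,0]],[[0.0017,-0.0017,0.04],[0,0,0]],[[0.0017,-0.0017,0.07],[0,0,0]],[[0.0017,-0.0017,0.1],[0,0,0]],[[0.0017,-0.0017,0.125],[0,0,0]],[[0.0017,-0.0017,0.147],[0,0,0]],[[0.0017,-0.0017,0.163],[0,0,0]],[[0.0017,-0.0017,0.173],[0,0,0]],[[0.0017,-0.0017,0.178],[0,0,0]],[[0.0017,-0.0017,0.179],[0,0,0]]]'
python3 -m jog '[[[0,0,0],[0,0,0]],[[0,0,0],[0,0,0]],[[0,0,0],[0,0,0]],[[0,0,0],[0,0,0]],[[0,0,0],[0,0,0]],[[0,0,0],[0,0,0]],[[0,0,0],[0,0,0]],[[0,0,0],[0,0,0]],[[0,0,0],[0,0,0]],[[0,0,0],[0,0,0]]]' 0.05
python3 -m jog '[[[0,0,-0.005],[0,0,0]],[[0,0,-0.02],[0,0,0]],[[0,0,-0.04],[0,0,0]],[[0,0,-0.06],[0,0,0]],[[0,0,-0.08],[0,0,0]],[[0,0,-0.1],[0,0,0]],[[0,0,-0.12],[0,0,0]],[[0,0,-0.135],[0,0,0]],[[0,0,-0.145],[0,0,0]],[[0,0,-0.15],[0,0,0]]]'
python3 -c "
from h import *
go(.6301,.1753,.165,down(184.6))"
```

```text
time_s: 25.37
tcp_pos: [0.4488, -0.1981, 0.0124]
ee_rot: [[-1.0, -0.002, -0.002], [-0.002, 1.0, 0.0], [0.002, 0.0, -1.0]]
wrist_force: [-0.3, -0.0, -0.1]
gripper_width: 1.001
time_s: 26.2
tcp_pos: [0.4494, -0.1991, 0.0141]
ee_rot: [[-1.0, -0.001, 0.001], [-0.001, 1.0, -0.0], [-0.001, -0.0, -1.0]]
wrist_force: [-1.3, 0.7, 6.1]
gripper_width: 0.697
time_s: 27.03
tcp_pos: [0.4492, -0.1991, 0.1649]
ee_rot: [[-1.0, -0.001, 0.002], [-0.001, 1.0, -0.0], [-0.002, -0.0, -1.0]]
wrist_force: [1.3, 0.1, -1.0]
gripper_width: 0.697
shift [-1.811e-01  3.743e-01  2.000e-04] turn [-0.    0.03 -0.91] t 27.03 F [ 1.3  0.1 -1. ]
```

```bash
python3 -m jog '[[[-0.006,0.013,0],[0,0,0]],[[-0.016,0.033,0],[0,0,-0.1]],[[-0.028,0.057,0],[0,0,-0.2]],[[-0.04,0.082,0],[0,0,-0.3]],[[-0.052,0.107,0],[0,0,-0.4]],[[-0.064,0.132,0],[0,0,-0.5]],[[-0.076,0.157,0],[0,0,-0.6]],[[-0.088,0.182,0],[0,0,-0.7]],[[-0.1,0.207,0],[0,0,-0.8]],[[-0.112,0.231,0],[0,0,-0.9]]]'
python3 -c "
from h import *
go(.6301,.1753,.165,down(184.6))"
```

```text
time_s: 27.87
tcp_pos: [0.5605, 0.0333, 0.1625]
ee_rot: [[-0.997, -0.08, -0.002], [-0.08, 0.997, -0.0], [0.002, -0.0, -1.0]]
wrist_force: [0.6, -0.0, -0.9]
gripper_width: 0.696
shift [-0.0807  0.136  -0.0027] turn [-0.   -0.02 -0.01] t 27.87 F [ 0.6 -0.  -0.9]
```

```bash
python3 -m jog '[[[-0.014,0.024,0],[0,0,0]],[[-0.028,0.047,0],[0,0,0]],[[-0.042,0.07,0],[0,0,0]],[[-0.055,0.092,0],[0,0,0]],[[-0.066,0.111,0],[0,0,0]],[[-0.074,0.125,0],[0,0,0]],[[-0.079,0.133,0],[0,0,0]],[[-0.0807,0.136,0],[0,0,0]],[[-0.0807,0.136,0],[0,0,0]],[[-0.0807,0.136,0],[0,0,0]]]'
python3 -c "
from h import *
go(.6301,.1753,.018,down(184.6))"
```

```text
time_s: 28.7
tcp_pos: [0.6299, 0.1733, 0.163]
ee_rot: [[-0.997, -0.079, -0.001], [-0.079, 0.997, -0.001], [0.001, -0.0, -1.0]]
wrist_force: [0.0, -1.0, -1.2]
gripper_width: 0.694
shift [-0.0006  0.0021  0.145 ] turn [-0.   -0.02 -0.02] t 28.7 F [ 0.  -1.  -1.2]
```

```bash
python3 -m jog '[[[0,0.001,0.015],[0,0,0]],[[0,0.001,0.035],[0,0,0]],[[0,0.0015,0.058],[0,0,0]],[[0,0.0015,0.082],[0,0,0]],[[0,0.0015,0.104],[0,0,0]],[[0,0.0015,0.122],[0,0,0]],[[0,0.0015,0.134],[0,0,0]],[[0,0.0015,0.141],[0,0,0]],[[0,0.0015,0.145],[0,0,0]],[[0,0.0015,0.147],[0,0,0]]]'
python3 -c "
from h import *
go(.6301,.1753,.018,down(184.6))"
```

```text
time_s: 29.53
tcp_pos: [0.63, 0.1747, 0.0181]
ee_rot: [[-0.997, -0.079, -0.001], [-0.079, 0.997, -0.002], [0.001, -0.001, -1.0]]
wrist_force: [-6.0, -2.6, 13.3]
gripper_width: 0.695
shift [-0.0001  0.0006  0.0001] turn [-0.02 -0.01 -0.01] t 29.53 F [-6.  -2.6 13.3]
```

```bash
python3 -m jog '[[[0,0,0],[0,0,0]],[[0,0,0],[0,0,0]],[[0,0,0],[0,0,0]],[[0,0,0],[0,0,0]],[[0,0,0],[0,0,0]],[[0,0,0],[0,0,0]],[[0,0,0],[0,0,0]],[[0,0,0],[0,0,0]],[[0,0,0],[0,0,0]],[[0,0,0],[0,0,0]]]' 0.083
python3 -m jog '[[[0,0,-0.015],[0,0,0]],[[0,0,-0.035],[0,0,0]],[[0,0,-0.06],[0,0,0]],[[0,0,-0.085],[0,0,0]],[[0,0,-0.11],[0,0,0]],[[0,0,-0.135],[0,0,0]],[[0,0,-0.155],[0,0,0]],[[0,0,-0.17],[0,0,0]],[[0,0,-0.175],[0,0,0]],[[0,0,-0.175],[0,0,0]]]'
python3 -c "
from h import *
go(.4778,-.3285,.19,down(97))"
```

```text
time_s: 30.37
tcp_pos: [0.6303, 0.1755, 0.0164]
ee_rot: [[-0.997, -0.079, -0.0], [-0.079, 0.997, -0.0], [0.0, -0.0, -1.0]]
wrist_force: [0.0, 0.1, 0.4]
gripper_width: 0.951
time_s: 31.2
tcp_pos: [0.6309, 0.1758, 0.193]
ee_rot: [[-0.997, -0.079, 0.003], [-0.079, 0.997, 0.002], [-0.003, 0.001, -1.0]]
wrist_force: [0.6, -0.7, -0.7]
gripper_width: 0.954
shift [ 0.1926 -0.4906  0.0018] turn [ 0.04  0.02 17.51] t 31.2 F [ 0.6 -0.7 -0.7]
```

```bash
python3 -m jog '[[[0.01,-0.025,0],[0,0,1]],[[0.02,-0.051,0],[0,0,2]],[[0.03,-0.077,0],[0,0,3]],[[0.04,-0.103,0],[0,0,4]],[[0.05,-0.129,0],[0,0,5]],[[0.06,-0.155,0],[0,0,6]],[[0.07,-0.181,0],[0,0,7]],[[0.08,-0.207,0],[0,0,8]],[[0.09,-0.233,0],[0,0,9]],[[0.1,-0.255,0],[0,0,10]]]' 0.087
python3 -c "
from h import *
print(np.round(r.sense()['joints'],1))
go(.4778,-.3285,.16,down(97))"
```

```text
time_s: 32.03
tcp_pos: [0.5493, -0.0881, 0.1897]
ee_rot: [[-0.698, 0.716, -0.003], [0.716, 0.698, -0.0], [0.002, -0.002, -1.0]]
wrist_force: [-0.7, 0.0, -0.1]
gripper_width: 0.998
[  7.6  17.  -12.   -0.  -61.2 -53.3]
shift [-0.1224 -0.2189  0.0299] turn [-0.03 -0.02  7.45] t 32.03 F [-0.7  0.  -0.1]
```

```bash
python3 -m jog '[[[-0.014,-0.025,0],[0,0,0.9]],[[-0.029,-0.051,0],[0,0,1.8]],[[-0.043,-0.077,0.003],[0,0,2.7]],[[-0.058,-0.103,0.008],[0,0,3.6]],[[-0.072,-0.129,0.013],[0,0,4.5]],[[-0.087,-0.155,0.018],[0,0,5.4]],[[-0.1,-0.18,0.023],[0,0,6.2]],[[-0.112,-0.2,0.027],[0,0,6.9]],[[-0.12,-0.214,0.03],[0,0,7.3]],[[-0.1224,-0.219,0.03],[0,0,7.45]]]'
python3 -c "
from h import *
p,d=r.capture('side');cv2.imwrite('pics/s5.png',cv2.resize(p[60:360,100:440],None,fx=2,fy=2))
p,d=r.capture('top');cv2.imwrite('pics/t5.png',cv2.resize(p[110:260,200:480],None,fx=2.5,fy=2.5))
go(.4778,-.3285,.002,down(97))"
```

```text
time_s: 32.87
tcp_pos: [0.4785, -0.3288, 0.1587]
ee_rot: [[-0.123, 0.992, -0.004], [0.992, 0.123, 0.002], [0.002, -0.004, -1.0]]
wrist_force: [0.1, -0.2, -0.2]
gripper_width: 0.995
shift [-0.0008 -0.0015  0.158 ] turn [-0.03 -0.02  0.04] t 32.97 F [ 0.  -0.3  0.3]
```

View pics/s5.png

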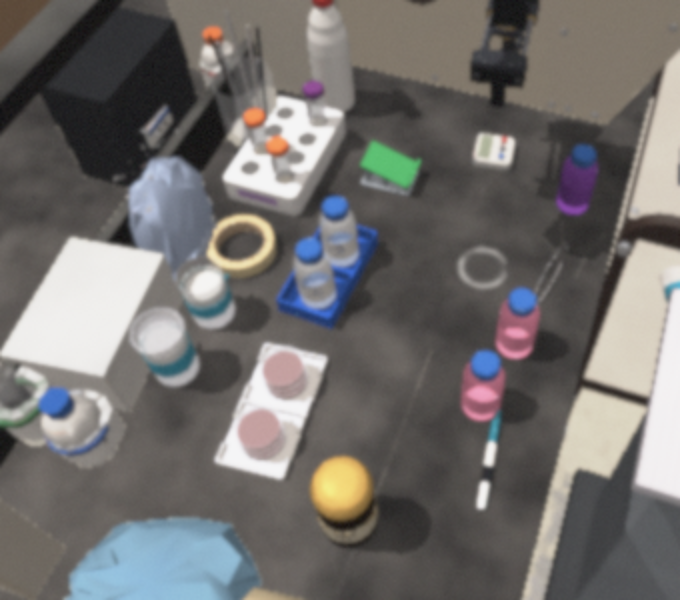

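View pics/t5.png

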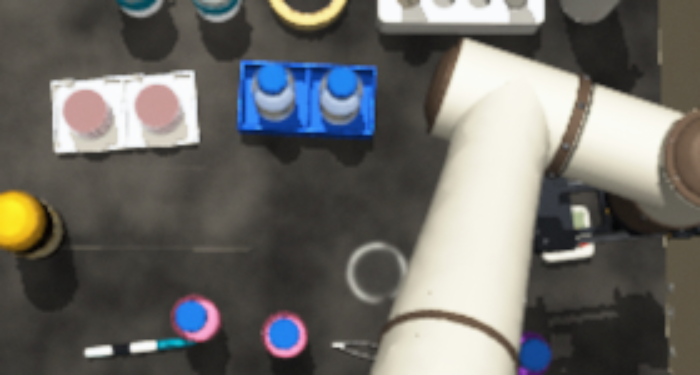

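Both stacks are in the tray (side crop 285,375 and 260,435) and the timer is untouched at (494,150). I'll descend in two stages to check the wall clearance.

```bash
python3 -m jog '[[[0,0,0.01],[0,0,0]],[[0,0,0.025],[0,0,0]],[[0,0,0.04],[0,0,0]],[[0,0,0.055],[0,0,0]],[[0,0,0.07],[0,0,0]],[[0,0,0.085],[0,0,0]],[[0,0,0.095],[0,0,0]],[[0,0,0.1],[0,0,0]],[[0,0,0.1],[0,0,0]],[[0,0,0.1],[0,0,0]]]'
python3 -c "
from h import *
go(.4778,-.3285,.003,down(97))"
```

```text
time_s: 33.8
tcp_pos: [0.4811, -0.3272, 0.0617]
ee_rot: [[-0.128, 0.992, 0.0], [0.992, 0.128, -0.0], [-0.0, 0.0, -1.0]]
wrist_force: [0.2, 0.2, 0.7]
gripper_width: 1.001
shift [-0.0009 -0.0034  0.0587] turn [0.   0.   0.07] t 33.8 F [0.2 0.2 0.7]
```

```bash
python3 -m jog '[[[-0.001,-0.003,0.008],[0,0,0.07]],[[-0.001,-0.003,0.018],[0,0,0.07]],[[-0.001,-0.003,0.028],[0,0,0.07]],[[-0.001,-0.003,0.038],[0,0,0.07]],[[-0.001,-0.003,0.046],[0,0,0.07]],[[-0.001,-0.003,0.052],[0,0,0.07]],[[-0.001,-0.003,0.056],[0,0,0.07]],[[-0.001,-0.003,0.057],[0,0,0.07]],[[-0.001,-0.003,0.057],[0,0,0.07]],[[-0.001,-0.003,0.057],[0,0,0.07]]]'
python3 -c "
from h import *
go(.4778,-.3285,.003,down(97))"
```

```text
time_s: 34.63
tcp_pos: [0.4781, -0.3289, 0.0047]
ee_rot: [[-0.121, 0.993, 0.001], [0.993, 0.121, -0.0], [-0.0, 0.001, -1.0]]
wrist_force: [-0.6, -0.1, 0.3]
gripper_width: 1.002
shift [ 0.0005 -0.0002  0.0017] turn [ 0.01  0.   -0.01] t 34.63 F [-0.6 -0.1  0.3]
```

```bash
python3 -m jog '[[[0,0,0.0005],[0,0,0]],[[0,0,0.001],[0,0,0]],[[0,0,0.002],[0,0,0]],[[0,0,0.002],[0,0,0]],[[0,0,0.002],[0,0,0]],[[0,0,0.002],[0,0,0]],[[0,0,0.002],[0,0,0]],[[0,0,0.002],[0,0,0]],[[0,0,0.002],[0,0,0]],[[0,0,0.002],[0,0,0]]]' 0.055
python3 -m jog '[[[0,0,-0.005],[0,0,0]],[[0,0,-0.012],[0,0,0]],[[0,0,-0.02],[0,0,0]],[[0,0,-0.03],[0,0,0]],[[0,0,-0.045],[0,0,0]],[[0,0,-0.06],[0,0,0]],[[0,0,-0.08],[0,0,0]],[[0,0,-0.1],[0,0,0]],[[0,0,-0.115],[0,0,0]],[[0,0,-0.12],[0,0,0]]]'
```

```text
time_s: 35.47
tcp_pos: [0.4777, -0.3288, 0.0025]
ee_rot: [[-0.121, 0.993, 0.0], [0.993, 0.121, -0.0], [-0.0, 0.0, -1.0]]
wrist_force: [-0.2, 0.4, -0.1]
gripper_width: 0.752
time_s: 36.3
tcp_pos: [0.4793, -0.3296, 0.1265]
ee_rot: [[-0.121, 0.993, 0.006], [0.993, 0.121, -0.003], [-0.004, 0.006, -1.0]]
wrist_force: [0.6, -0.8, 0.1]
gripper_width: 0.754
```

```bash
cat >> h.py <<'E'
O=np.array([.627,-.2243,.036]);yw=np.radians(1.3);a=np.radians(20)
xs=np.array([np.cos(a)*np.cos(yw),np.cos(a)*np.sin(yw),np.sin(a)]);ys=np.array([-np.sin(yw),np.cos(yw),0]);ns=np.cross(xs,ys)
RS=np.c_[ys,xs,-ns]
def stand(x,y,z): # TCP target, stand coords of TCP in mm
    go(*(O+(xs*x+ys*y+ns*z)/1000),RS)
def where():
    p=np.array(r.sense()['tcp_pos'])-O;print("tcp in stand mm",np.round([p@xs*1000,p@ys*1000,p@ns*1000],1))
E
python3 -c "
from h import *
stand(-4,0,2.5+45)"
```

```text
shift [0.0888 0.1392 0.0477] turn [-3.93 -0.16  1.13] t 36.3 F [ 0.6 -0.8  0.1]
```

```bash
python3 -m jog '[[[0.008,0.012,0],[-0.2,0,0.1]],[[0.019,0.03,0],[-0.7,0,0.2]],[[0.031,0.048,0],[-1.2,0,0.35]],[[0.043,0.068,0.005],[-1.8,-0.05,0.5]],[[0.055,0.087,0.012],[-2.4,-0.08,0.7]],[[0.066,0.104,0.021],[-2.9,-0.1,0.85]],[[0.076,0.12,0.031],[-3.4,-0.13,1]],[[0.083,0.131,0.04],[-3.7,-0.15,1.1]],[[0.088,0.138,0.046],[-3.93,-0.16,1.13]],[[0.0888,0.1392,0.0477],[-3.93,-0.16,1.13]]]'
python3 -c "
from h import *
stand(-4,0,2.5+10);where()
for n in('side','top'):
    p,d=r.capture(n);cv2.imwrite('pics/%s6.png'%n,cv2.resize(p[100:220,220:440] if n=='side' else p[110:240,320:480],None,fx=3.5,fy=3.5))"
```

```text
time_s: 37.13
tcp_pos: [0.6041, -0.2219, 0.0721]
ee_rot: [[-0.023, 0.943, 0.332], [1.0, 0.02, 0.012], [0.005, 0.333, -0.943]]
wrist_force: [-0.7, -0.7, -0.3]
gripper_width: 0.748
shift [-0.003   0.0055  0.0291] turn [-0.11 -0.05 -0.02] t 37.13 F [-0.7 -0.7 -0.3]
tcp in stand mm [-9.2  2.9 41.7]
```

View pics/side6.png

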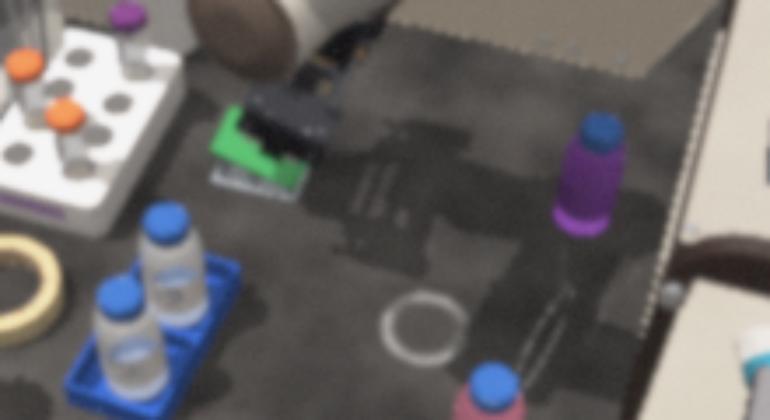

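View pics/top6.png

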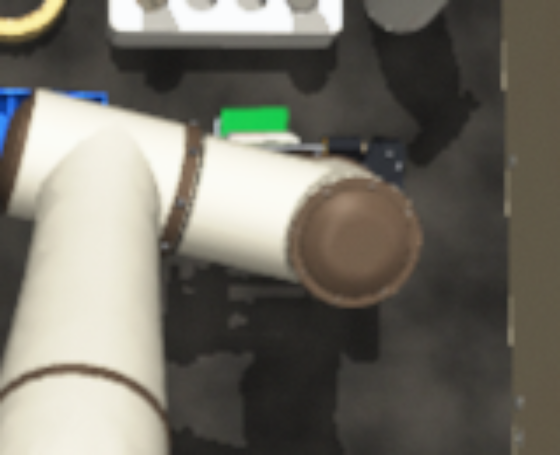

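```bash
python3 -m jog '[[[-0.001,0.003,0],[-0.1,-0.05,0]],[[-0.002,0.0055,0],[-0.1,-0.05,0]],[[-0.0025,0.0055,0.005],[-0.1,-0.05,0]],[[-0.0025,0.0055,0.01],[-0.1,-0.05,0]],[[-0.0025,0.0055,0.015],[-0.1,-0.05,0]],[[-0.0025,0.0055,0.02],[-0.1,-0.05,0]],[[-0.0025,0.0055,0.024],[-0.1,-0.05,0]],[[-0.0025,0.0055,0.026],[-0.1,-0.05,0]],[[-0.0025,0.0055,0.026],[-0.1,-0.05,0]],[[-0.0025,0.0055,0.026],[-0.1,-0.05,0]]]'
python3 -c "
from h import *
stand(-4,0,2.5);where()"
```

```text
time_s: 38.07
tcp_pos: [0.6192, -0.2259, 0.0519]
ee_rot: [[-0.021, 0.939, 0.344], [1.0, 0.02, 0.006], [-0.001, 0.344, -0.939]]
wrist_force: [0.3, 0.3, -1.2]
gripper_width: 0.75
shift [ 0.0015 -0.0021  0.0151] turn [ 0.03  0.02 -0.02] t 38.07 F [ 0.3  0.3 -1.2]
tcp in stand mm [-2.  -1.5 17.6]
```

```bash
python3 -m jog '[[[0.0005,0,0.002],[0,0,0]],[[0.001,-0.0005,0.005],[0,0,0]],[[0.0015,-0.001,0.008],[0,0,0]],[[0.0015,-0.001,0.01],[0,0,0]],[[0.0015,-0.001,0.0115],[0,0,0]],[[0.0015,-0.001,0.0125],[0,0,0]],[[0.0015,-0.001,0.0135],[0,0,0]],[[0.0015,-0.001,0.0135],[0,0,0]],[[0.0015,-0.001,0.0135],[0,0,0]],[[0.0015,-0.001,0.0135],[0,0,0]]]'
python3 -c "
from h import *
stand(-4,0,2.5);where()"
```

```text
time_s: 38.9
tcp_pos: [0.6229, -0.2244, 0.0392]
ee_rot: [[-0.021, 0.938, 0.345], [1.0, 0.02, 0.006], [-0.001, 0.345, -0.939]]
wrist_force: [1.4, 0.5, -0.7]
gripper_width: 0.753
shift [ 0.     -0.0013  0.0019] turn [ 0.03  0.02 -0.02] t 38.9 F [ 1.4  0.5 -0.7]
tcp in stand mm [-2.7 -0.   4.4]
```

Next I'll lower the last 2 mm in small steps and read the force.

```bash
python3 -m jog '[[[0,0,0.0004],[0,0,0]],[[0,0,0.0008],[0,0,0]],[[0,0,0.0012],[0,0,0]],[[0,0,0.0016],[0,0,0]],[[0,0,0.002],[0,0,0]],[[0,0,0.002],[0,0,0]],[[0,0,0.002],[0,0,0]],[[0,0,0.002],[0,0,0]],[[0,0,0.002],[0,0,0]],[[0,0,0.002],[0,0,0]]]'
python3 -c "
from h import *
stand(-7,0,2.5);where()"
```

```text
time_s: 39.73
tcp_pos: [0.6235, -0.2244, 0.0372]
ee_rot: [[-0.021, 0.939, 0.344], [1.0, 0.02, 0.006], [-0.001, 0.345, -0.939]]
wrist_force: [0.8, -0.7, -1.5]
gripper_width: 0.749
shift [ 0.     -0.0041 -0.0002] turn [ 0.03  0.02 -0.02] t 39.73 F [ 0.8 -0.7 -1.5]
tcp in stand mm [-2.9 -0.   2.3]
```

```bash
python3 -m jog '[[[0,0,0.0002],[0,0,0]],[[0,0,0.0004],[0,0,0]],[[0,0,0.0006],[0,0,0]],[[0,0,0.0008],[0,0,0]],[[0,0,0.001],[0,0,0]],[[0,0,0.0012],[0,0,0]],[[0,0,0.0014],[0,0,0]],[[0,0,0.0015],[0,0,0]],[[0,0,0.0015],[0,0,0]],[[0,0,0.0015],[0,0,0]]]'
python3 -c "
from h import *
stand(-7,0,2.5);where()"
```

```text
time_s: 40.57
tcp_pos: [0.6236, -0.2244, 0.0371]
ee_rot: [[-0.021, 0.939, 0.345], [1.0, 0.02, 0.006], [-0.001, 0.345, -0.939]]
wrist_force: [-6.2, 1.3, 9.4]
gripper_width: 0.75
shift [ 0.     -0.0042 -0.0003] turn [ 0.03  0.02 -0.02] t 40.57 F [-6.2  1.3  9.4]
tcp in stand mm [-2.8 -0.   2.2]
```

```bash
python3 -m jog '[[[0,0,-0.0008],[0,0,0]],[[0,-0.0005,-0.001],[0,0,0]],[[0,-0.001,-0.001],[0,0,0]],[[0,-0.0015,-0.001],[0,0,0]],[[0,-0.002,-0.001],[0,0,0]],[[0,-0.0025,-0.001],[0,0,0]],[[0,-0.003,-0.001],[0,0,0]],[[0,-0.003,-0.001],[0,0,0]],[[0,-0.003,-0.001],[0,0,0]],[[0,-0.003,-0.001],[0,0,0]]]'
python3 -c "
from h import *
stand(-7,0,2.5);where();print(np.array(r.sense()['wrist_force'])@RS)"
```

```text
time_s: 41.4
tcp_pos: [0.6227, -0.2248, 0.0369]
ee_rot: [[-0.021, 0.937, 0.348], [1.0, 0.02, 0.005], [-0.002, 0.348, -0.937]]
wrist_force: [1.3, 0.1, 5.5]
gripper_width: 0.754
shift [ 0.0004 -0.0033 -0.0002] turn [ 0.08  0.03 -0.01] t 41.4 F [1.3 0.1 5.5]
tcp in stand mm [-3.7 -0.4  2.4]
[ 0.02883828  3.08469249 -4.69446042]
```

```bash
python3 -m jog '[[[0,-0.0002,-0.0005],[0,0,0]],[[0,-0.0004,-0.0008],[0,0,0]],[[0,-0.0007,-0.0008],[0,0,0]],[[0,-0.001,-0.0008],[0,0,0]],[[0,-0.0013,-0.0008],[0,0,0]],[[0,-0.0016,-0.0008],[0,0,0]],[[0,-0.002,-0.0008],[0,0,0]],[[0,-0.002,-0.0008],[0,0,0]],[[0,-0.002,-0.0008],[0,0,0]],[[0,-0.002,-0.0008],[0,0,0]]]'
python3 -c "
from h import *
stand(-7,0,2.5);where();print(np.array(r.sense()['wrist_force'])@RS)"
```

```text
time_s: 42.23
tcp_pos: [0.6184, -0.2244, 0.0354]
ee_rot: [[-0.021, 0.939, 0.344], [1.0, 0.02, 0.006], [-0.001, 0.344, -0.939]]
wrist_force: [-0.7, -0.9, -0.3]
gripper_width: 0.754
shift [-0.0001  0.0013 -0.0001] turn [ 0.02  0.02 -0.02] t 42.23 F [-0.7 -0.9 -0.3]
tcp in stand mm [-8.3  0.1  2.3]
[-0.92067524 -0.8322709   0.06909502]
```

```bash
python3 -m jog '[[[0,-0.0002,0],[0,0,0]],[[0,-0.0004,0],[0,0,0]],[[0,-0.0006,0],[0,0,0]],[[0,-0.0008,0],[0,0,0]],[[0,-0.001,0],[0,0,0]],[[0,-0.0012,0],[0,0,0]],[[0,-0.0015,0],[0,0,0]],[[0,-0.0015,0],[0,0,0]],[[0,-0.0015,0],[0,0,0]],[[0,-0.0015,0],[0,0,0]]]'
python3 -c "
from h import *
stand(-7,0,2.5);where();print(np.array(r.sense()['wrist_force'])@RS)"
```

```text
time_s: 43.07
tcp_pos: [0.6181, -0.2245, 0.0357]
ee_rot: [[-0.021, 0.938, 0.346], [1.0, 0.02, 0.006], [-0.001, 0.346, -0.938]]
wrist_force: [4.1, 0.7, -0.9]
gripper_width: 0.755
shift [0.     0.0014 0.0002] turn [ 0.05  0.02 -0.01] t 43.07 F [ 4.1  0.7 -0.9]
tcp in stand mm [-8.4  0.   2.7]
[0.60035301 3.53310123 2.20082755]
```

That is ledge contact (3.5 N upslope with no normal load). I'll seat it 0.6 mm down, then release.

```bash
python3 -m jog '[[[0,0,0.0002],[0,0,0]],[[0,0,0.0004],[0,0,0]],[[0,0,0.0006],[0,0,0]],[[0,0,0.0008],[0,0,0]],[[0,0,0.001],[0,0,0]],[[0,0,0.001],[0,0,0]],[[0,0,0.001],[0,0,0]],[[0,0,0.001],[0,0,0]],[[0,0,0.001],[0,0,0]],[[0,0,0.001],[0,0,0]]]'
python3 -c "
from h import *
where();print(np.array(r.sense()['wrist_force'])@RS)"
```

```text
time_s: 43.9
tcp_pos: [0.6183, -0.2246, 0.0353]
ee_rot: [[-0.021, 0.938, 0.346], [1.0, 0.02, 0.006], [-0.001, 0.346, -0.938]]
wrist_force: [1.6, 2.6, 5.1]
gripper_width: 0.755
tcp in stand mm [-8.4 -0.1  2.3]
[ 2.51487439  3.2852606  -4.24454479]
```

```bash
python3 -m jog '[[[0,0,0],[0,0,0]],[[0,0,0],[0,0,0]],[[0,0,0],[0,0,0]],[[0,0,0],[0,0,0]],[[0,0,0],[0,0,0]],[[0,0,0],[0,0,0]],[[0,0,0],[0,0,0]],[[0,0,0],[0,0,0]],[[0,0,0],[0,0,0]],[[0,0,0],[0,0,0]]]' 0.082
python3 -m jog '[[[0,0,-0.005],[0,0,0]],[[0,0,-0.012],[0,0,0]],[[0,0,-0.022],[0,0,0]],[[0,0,-0.035],[0,0,0]],[[0,0,-0.05],[0,0,0]],[[0,0,-0.07],[0,0,0]],[[0,0,-0.09],[0,0,0]],[[0,0,-0.11],[0,0,0]],[[0,0,-0.125],[0,0,0]],[[0,0,-0.13],[0,0,0]]]'
python3 -c "
from h import *
go(.45,-.1,.22,down(135))"
```

```text
time_s: 44.73
tcp_pos: [0.6177, -0.2245, 0.0343]
ee_rot: [[-0.021, 0.939, 0.345], [1.0, 0.02, 0.006], [-0.001, 0.345, -0.939]]
wrist_force: [0.2, 0.0, 0.2]
gripper_width: 0.941
time_s: 45.57
tcp_pos: [0.5733, -0.2257, 0.161]
ee_rot: [[-0.021, 0.936, 0.35], [1.0, 0.02, 0.005], [-0.003, 0.351, -0.937]]
wrist_force: [0.1, 0.2, 0.8]
gripper_width: 0.941
shift [ 0.1281 -0.0922 -0.0979] turn [ 3.89  1.6  -8.66] t 45.57 F [0.1 0.2 0.8]
```

```bash
python3 -m jog '[[[0.01,-0.01,-0.02],[0,0,0]],[[0.03,-0.02,-0.045],[0,0,0]],[[0.055,-0.03,-0.07],[0,0,0]],[[0.08,-0.045,-0.085],[0,0,0]],[[0.105,-0.06,-0.095],[0,0,0]],[[0.13,-0.075,-0.1],[0,0,0]],[[0.155,-0.09,-0.1],[0,0,0]],[[0.18,-0.1,-0.1],[0,0,0]],[[0.195,-0.105,-0.1],[0,0,0]],[[0.2,-0.105,-0.1],[0,0,0]]]'
python3 -c "
from h import *
for n in('side','top'):
    p,d=r.capture(n);W=world(n,d);np.save('F_%s.npy'%n,W);cv2.imwrite('pics/%s7.png'%n,cv2.resize(p[80:320,180:460] if n=='side' else p[110:280,200:480],None,fx=2.7,fy=2.7))"
```

```text
time_s: 46.4
tcp_pos: [0.434, -0.027, 0.2136]
ee_rot: [[-0.024, 0.938, 0.344], [1.0, 0.022, 0.007], [-0.001, 0.345, -0.939]]
wrist_force: [0.0, -0.2, -0.4]
gripper_width: 0.945
```

View pics/side7.png

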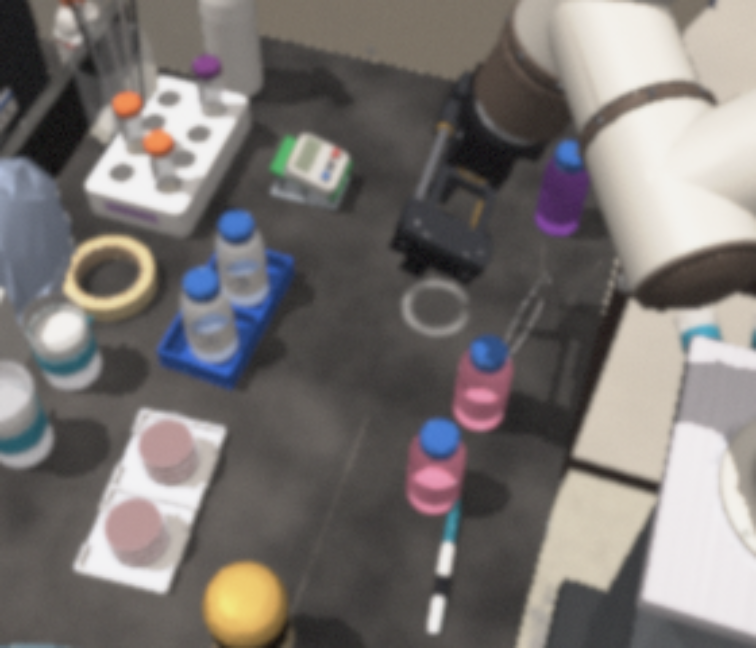

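View pics/top7.png

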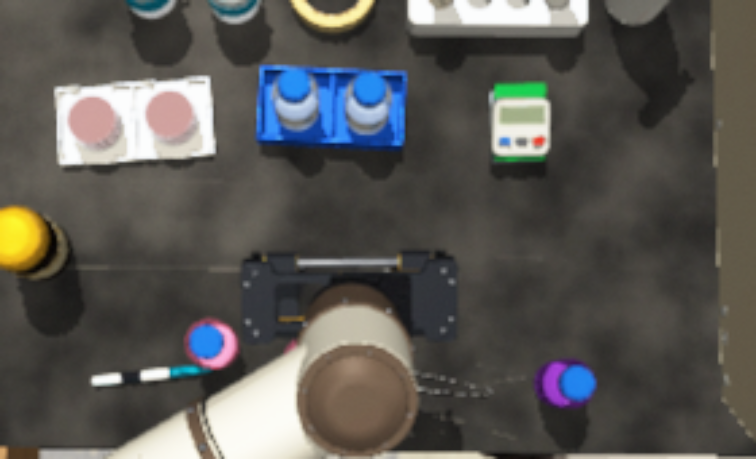

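All items are where they belong: bottles in the crate (top crop 295,95 and 368,100), stacks in the tray (95,120 and 170,115), timer on the stand (520,125). I'll check with depth.

Run:
```python
from h import *
for n in("top","side"):
    W=np.load(f"F_{n}.npy").reshape(-1,3);f=lambda x,y,rad,z0,z1:W[(np.hypot(W[:,0]-x,W[:,1]-y)<rad)&(W[:,2]>z0)&(W[:,2]<z1)]
    for nm,x,y,rad,z0,z1 in(("botA",.644,.033,.04,.11,.13),("botB",.64,-.049,.04,.11,.13),("dishL",.623,.263,.042,.04,.056),("dishR",.63,.175,.042,.04,.056),("brown",.4725,.323,.06,.13,.155)):
        w=f(x,y,rad,z0,z1)
        if len(w)>8:
            (c,d),R=cv2.minEnclosingCircle((w[:,:2]*1000).astype(np.float32));print(n,nm,len(w),np.round([c,d,R],1),"z",np.percentile(w[:,2],[5,50,95]).round(4))
        else: print(n,nm,"few",len(w))
    q=(W-O)@np.c_[xs,ys,ns]*1000
    t=q[(abs(q[:,0]+7)<45)&(abs(q[:,1])<45)&(q[:,2]>13)&(q[:,2]<30)]
    print(n,"timer",len(t),[np.round(v,1) for v in cv2.minAreaRect(t[:,:2].astype(np.float32))],"z",np.median(t[:,2]).round(1))
    i=t[(abs(t[:,0]+7)<27)&(abs(t[:,1])<27)];k=np.linalg.lstsq(np.c_[i[:,:2],np.ones(len(i))],i[:,2],rcond=None)[0];print("  tilt deg vs deck",np.degrees(k[:2]).round(2),k[2].round(1))
    L=q[(abs(q[:,1])<25)&(q[:,0]<-36)&(q[:,0]>-52)&(q[:,2]>6)&(q[:,2]<13)];print("  ledge x",np.percentile(L[:,0],[2,50,98]).round(1) if len(L) else None)
```

```text
top botA 132 [644.1  30.7  19.1] z [0.115  0.1211 0.1252]
top botB 136 [639.8 -50.1  18.7] z [0.1149 0.1209 0.1247]
top dishL 319 [621.7 262.7  31.1] z [0.0444 0.0492 0.0534]
top dishR 314 [630.2 174.5  32.1] z [0.0445 0.0492 0.0536]
top brown 402 [473.8 321.9  33.3] z [0.1316 0.1403 0.1471]
top timer 409 [array([-7.8,  3.2]), array([68. , 63.7]), np.float64(2.3)] z 18.4
  tilt deg vs deck [-1.64 -0.15] 18.7
  ledge x [-44.2 -41.1 -38.8]
side botA 142 [642.2  31.4  19.1] z [0.1124 0.1198 0.1228]
side botB 126 [639.5 -48.9  19.5] z [0.1121 0.12   0.1228]
side dishL 455 [620.  262.8  31.4] z [0.0444 0.0482 0.0511]
side dishR 405 [626.9 173.9  32. ] z [0.0446 0.0483 0.0507]
side brown 659 [472.2 324.2  32.5] z [0.1323 0.1406 0.1454]
side timer 305 [array([-10.9,   2.1]), array([64.8, 68.5]), np.float64(89.5)] z 18.0
  tilt deg vs deck [-1.1  -0.96] 18.5
  ledge x [-46.6 -43.8 -39.8]
```

Run:
```python
from h import *
T=[]
for n in("top","side"):
    ims=np.mean([r.capture(n)[0].astype(np.float32) for _ in range(3)],0).astype(np.uint8)
    ctr=proj(n,O);M=np.float32([[9,0,-9*ctr[0]+350],[0,9,-9*ctr[1]+280]])
    a=cv2.warpAffine(ims,M,(700,560),flags=cv2.INTER_CUBIC)
    # overlay ideal timer top outline at x=-7,y=0 and deck outline
    def poly(x0,x1,y0,y1,z,col):
        pts=[proj(n,O+(xs*x+ys*y+ns*z)/1000) for x,y in((x0,y0),(x1,y0),(x1,y1),(x0,y1))]
        pts=[(int(9*(u+.0-ctr[0])+350),int(9*(v-ctr[1])+280)) for u,v in pts];cv2.polylines(a,[np.int32(pts)],True,col,1)
    poly(-40,26,-33,33,18,(0,0,255));poly(-45,41,-29,29,0,(255,0,255))
    cv2.imwrite(f"pics/{n}8.png",a)
```

```text
(no output)
```

View pics/top8.png

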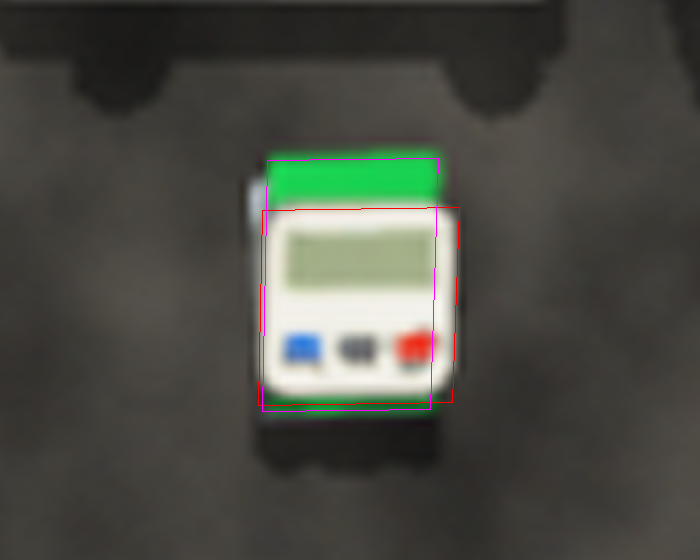

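View pics/side8.png

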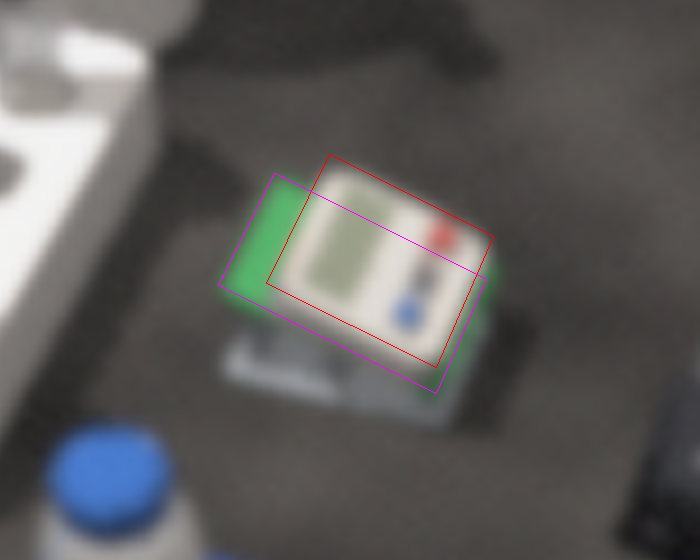

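The overlay puts the timer within about 1 mm of its ideal outline, square and against the ledge. The +2–3 mm sideways offset from depth is at its pixel-noise level. I'm handing in.

```bash
python3 -c "
from h import *
print(r.finish_job());print(r.sense()['time_s'])"
```

```text
the job is handed in; nothing more can be done
None
the job is handed in; nothing more can be done
```

The job is done and handed in at about 47 s of the 131 s allowed. I placed the two bottles first, then the two dish stacks, then the timer. Everything is released and the arm stands clear.

**Bottles and stacks:** Both white blue-capped bottles stand upright in their own crate bays, with cap tops at about 0.12 m. Both dish stacks lie flat in their own tray bays, with tops at about 0.049 m. All four are within about 4 mm of their bay centres.

**Timer:** It lies face up on the stand. Before I let go, the wrist read 3.5 N when I pushed it against the ledge. In the image overlay from both cameras it is within about 1 mm of the ideal outline and square.

**Left alone:** The brown bottle measured the same position before and after (within 0.5 mm). I did not go near the pink and purple look-alikes.

**Disagreement:** The depth fit put the timer 2–3 mm to one side and its yaw between -0.5° and +2.3°. The overlay did not show this, and the depth cameras only resolve about 3 mm per pixel, so I trusted the overlay and did not nudge it.

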